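Load lens barrels into the camera station, click the carriage in and set the focus

TASK

Draw the camera station's carriage fully out of its white light hood and load every lens barrel that stands on the pale board into a bore of its own in the carriage, bright end down and pressed fully home. Then push the loaded carriage back into the hood until it clicks in at its end stop, and turn the black focus ring on the hood until its white line stands at the red mark. Leave the other things on the bench where they are.

Things in the scene. Friction and masses are not known exactly. Their poses are not given: they have to be found in the camera images.
- station: camera station, fixed on the bench: base x -0.19..0.07, y +-0.142, top 14 mm high; white light hood, open at the front (-x), x -0.043..0.058, y +-0.141, inside height 113 mm, roof top at z 0.119; on the roof a lens with focus ring and a square camera (30 mm) on top, up to z 0.205. Origin: under the optical axis at bench height; local +x = the way the carriage slides in, z up.
- carriage (a joint): carriage's slide, m along the station's +x: 0 = fully out (bores 130 mm in front of the optical axis), 0.13 = fully in at the end stop. Starts part of the way in. Drag about 3 N; a spring plunger resists from about 0.121 (5 to 10 N more), gives way at about 0.1255, then holds the carriage in.
- seat_1 (a point): centre of the mouth of the leftmost (+y) bore in the carriage's top face. Carriage: aluminium block 66 (x) x 240 (y) mm, 30 mm thick, top face 50 mm above the bench, four bores in a row across, 62 mm apart. Bore: blind, 37.5 mm in diameter, 20 mm deep, flat floor, no chamfer. Axes as the station's; moves with the carriage.
- seat_2 (a point): centre of the mouth of the second bore from the left, like seat_1.
- seat_3 (a point): centre of the mouth of the third bore from the left, like seat_1.
- seat_4 (a point): centre of the mouth of the rightmost (-y) bore, like seat_1.
- grip_tab (a point): centre of the top face of the black upright tab on the carriage's front (-x), for pushing and pulling it: 14 mm thick (x), 36 mm wide (y), top 66 mm above the bench, foot 24 mm above it; 90 mm in front of the row of bores; moves with the carriage.
- focus_ring (a joint): angle of the focus ring in rad about the vertical optical axis, positive anticlockwise seen from above, stops at -1.57 and 1.57; 0 = the ring's white line is at the red mark. Stays where it is left (friction torque about 0.06 N m).
- ring_top (a point): centre of the top of the black focus ring, on its axis: ring 54 mm in diameter, 26 mm tall, top 151 mm above the bench. At angle 0 its white line points to the station's -x (front), where the red mark is on the silver flange below. The square camera stands on the axis, up to 54 mm above the ring's top; fingers pass either side of it.
- barrel_1: lens barrel: upright cylinder 36 mm in diameter all the way, 62 mm tall; lower 20 mm bright steel (goes into the bore), above it black with knurling, a thin yellow line and a dark glass lens on top; about 150 g, heavy foot. Origin: centre of the underside, z up. Stands upright on the board at the start; three or four barrels are present (None = absent).
- barrel_2: lens barrel like barrel_1 (may be absent).
- barrel_3: lens barrel like barrel_1 (may be absent).
- barrel_4: lens barrel like barrel_1 (may be absent).
- board: pale grey board 240 (x) x 230 (y) mm, 6 mm thick, fixed on the bench, on which the barrels wait; origin centre of underside
- loupe: black eye loupe, 41 mm wide, 30 mm tall, bystander; origin centre of underside
- swab_jar: clear jar of swabs, 49 mm wide, 88 mm tall, bystander; origin centre of underside
- flux_bottle: small white dropper bottle with black cap, 35 mm wide, 99 mm tall, bystander; origin centre of underside
- qc_stamp: hand stamp with wooden grip and red foot, 26 mm wide, 55 mm tall, bystander; origin centre of underside

How it is judged:
By the outcome, as a careful person would: the job done as asked, in the order asked, and still so for the second after the job is handed in, with the robot touching nothing.
Of barrel_1, barrel_2, barrel_3, barrel_4 only 3 to 4 are there at a start; the rules pass over those that are not, and their reading is None.
At some moment in a run one of barrel_1, barrel_2, barrel_3, barrel_4 may be knocked a few centimetres aside while the robot is not near it.
It also fails if it takes over 210 s, if anything falls off the work surface, if the arm or the gripper's body presses on something with over 40 N, if the wrist force passes 120 N, or if a joint passes its speed limit or range.

ROBOT

A 6-joint arm with a two-finger parallel gripper is mounted at the origin on a cart in front of the work surface, level with it; the furniture and walls round the work are solid. World frame = base frame: x ahead of the robot, y to its left, z up, the work surface at z = 0. Lengths are in mm, angles in rad, forces in N, time in s.
With the tool pointing down it reaches from about 350 to 775 mm from the base axis. Payload 7.3 kg.
Tool frame: the origin (TCP) lies at the very end of the fingers, on their centre line; the grasp point (between the pads) lies 19 mm behind it (r.grip_point_offset is the distance from the TCP to the grasp point, in mm); z points along the fingers, y is the line along which they close (so a half turn about z gives the same grasp; the last joint's range is limited). The gripper opens to 92 mm and grips with 3 to 60 N. Pads are 19 mm wide; open, the fingers measure 130 mm over their backs; the gripper's body (75 mm by 190 mm) begins 47 mm behind the grasp point.
Start: joints at [-0.146, 0.342, 1.524, -0, 1.275, -0.146], TCP at [525.019, 0.019, 226.741] pointing down, gripper open.
Joint ranges: [-2.53, 2.53], [-0.77, 2.02], [0.04, 2.7], [-1, 4.14], [0.28, 2.66], [-3.11, 3.11]. Speed limits (rad/s): [2.57, 2.57, 3.14, 3.14, 3.14, 3.14].

INTERFACE

Orientations are given as a unit quaternion [w, x, y, z].
In Python, from bench import r, cams gives the robot as it stands.
- The arm moves only by the tool play_rows, never from a script. Its argument "moves" is a list of rows, each an object of numbers: "dx", "dy", "dz": the shift along the tool's x, y, z in m; "wx", "wy", "wz": the turn, a rotation vector about the tool's x, y, z in rad. In form: [{"dx": .., "dy": .., "dz": .., "wx": .., "wy": .., "wz": ..}, ...]. A call has exactly 8 rows; each row is the pose to reach, as a shift and turn from the pose commanded when the call began, along the tool's axes at that moment; what a row does not reach only later rows make up. A row lasts 1/8 s, in which the tool goes at most 62.5 mm and 10.7 degrees, less where a joint would pass 70% of its speed; a pose out of reach is approached as far as the arm can. A call with a gripper value outside its range is refused whole. "hand" is the opening, from 0 (shut) to 1 (fully open), set as the call begins (left out, the last holds). The fingers move at their own pace and stop on an object; "force" is the grip in N (left out, the last holds). Time passes only in rows, so rows that repeat a pose let the fingers close, or fill a call up. It gives the time, the measured TCP pose, the force, the opening and the grip force at its end, in the units of the state.
- r.read_state(): the state, without advancing time (a new reading comes with each control period).
- cams.read_camera(name): name is "scene" or "side" or "wrist"; returns a dict with "color" (420x560x3 uint8, blue, green, red), "intrinsics" (3x3 intrinsics, pixels), "pose" (4x4, takes a point from camera to world coordinates); the wrist camera has in their place "hand_eye" (4x4, takes a point from camera to tool coordinates, whose origin is the TCP and whose axes are the flange's). Camera axes: x right, y up, looking along -z (the intrinsics and any distortion apply to the point x, -y, -z); pixel columns grow to the right and rows downward; lengths in mm; the calibration is good to about 2 mm. A picture is of the moment at which its call begins: read the wrist's pose just before it. There is no depth.
- r.job_done(): hands the job in; it is judged then, once.
The state is a dict: "clock": time; "joint_positions": joint angles; "joint_velocities": joint speeds; "joint_torque": joint torques, N m; "position": TCP position; "eef_rot": TCP orientation; "force": force on the tool from outside, world axes, zero at the start; "wrist_torque": the same for the moment, N m; "width": finger opening in mm; "finger_force": force on a finger pad.
Only numpy, scipy, OpenCV 4.12 (cv2) and the standard library are available. Lean on these libraries where they do the work, as an engineer would, in place of code of your own. Each camera call takes 0.05 s, during which the arm holds its last target. There are 200 camera calls.

## Working session

There is one attempt and no reset: what is moved stays moved. The work goes in short steps, Python scripts to look and compute and a tool call to move; the robot and the scene stay as the last step left them, time stands still between calls to the robot, and variables do not carry over. Pictures are saved under pics/ and viewed, at most 14 in all, crops included, and the job is handed in when it is done.

Besides the shell and the picture viewer there is one more tool, called as name([rows], argument=value, ...), one row to a line, values as JSON. play_rows: Moves the arm, as the interface text tells. Its arguments: {"type":"object","properties":{"moves":{"type":"array"},"hand":{"type":"number"},"force":{"type":"number"}},"required":["moves"]}

```bash
ls; mkdir -p pics; python3 - <<'E'
from bench import r,cams
import cv2,numpy as np
s=r.read_state();print(s)
np.set_printoptions(suppress=True,precision=4)
for n in("scene","side","wrist"):
    c=cams.read_camera(n);cv2.imwrite(f"pics/{n}0.png",c["color"]);print(n,c["intrinsics"],c.get("pose",c.get("hand_eye")),[k for k in c])
E
```

```text
pics
{'clock': 0.0, 'joint_positions': array([-1.45997682e-01,  3.42719520e-01,  1.52500233e+00,  1.33445263e-05,
        1.27540742e+00, -1.45953701e-01]), 'joint_velocities': array([-0.0005628 ,  0.00042376,  0.00086702,  0.00078805,  0.0009289 ,
       -0.00026659]), 'joint_torque': array([ 7.61924657e-04, -4.31245601e+01, -2.44219762e+01,  7.17750052e-02,
        5.59406646e-02, -1.04314388e-04]), 'position': array([5.24597137e+02, 8.68184552e-02, 2.26051756e+02]), 'eef_rot': array([-6.20328289e-04,  7.07123499e-01,  7.07089645e-01, -4.53352008e-04]), 'force': array([0.08348071, 0.23240602, 0.47257473]), 'wrist_torque': array([-9.17790177e-05, -3.23553753e-02,  4.66613539e-03]), 'finger_force': 0.0, 'width': 91.73201332650433}
scene [[391.1671   0.     279.2148]
 [  0.     391.1671 196.5591]
 [  0.       0.       1.    ]] [[   0.6642    0.4043   -0.6288  -58.2277]
 [  -0.7475    0.3688   -0.5525 -547.9023]
 [   0.0085    0.837     0.5471  638.5865]
 [   0.        0.        0.        1.    ]] ['color', 'intrinsics', 'pose']
side [[461.393    0.     282.3689]
 [  0.     461.393  212.4154]
 [  0.       0.       1.    ]] [[  -0.993     0.078    -0.0891  378.5586]
 [  -0.1176   -0.5611    0.8194 1179.6789]
 [   0.0139    0.8241    0.5663  933.8747]
 [   0.        0.        0.        1.    ]] ['color', 'intrinsics', 'pose']
wrist [[317.9121   0.     275.472 ]
 [  0.     317.9121 207.743 ]
 [  0.       0.       1.    ]] [[  -0.0002    0.9669    0.2553   68.1699]
 [   1.        0.0002    0.0003    0.417 ]
 [   0.0003    0.2553   -0.9669 -158.2495]
 [   0.        0.        0.        1.    ]] ['color', 'intrinsics', 'hand_eye']
```

View pics/scene0.png

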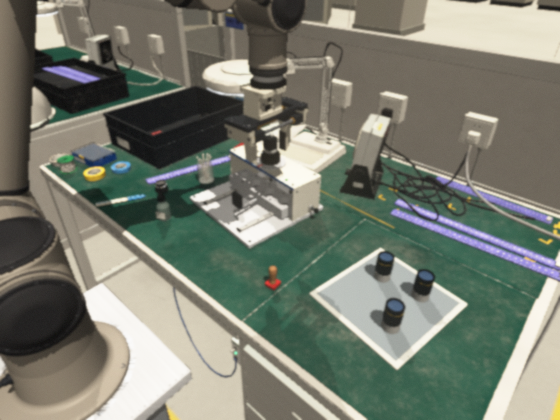

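View pics/side0.png

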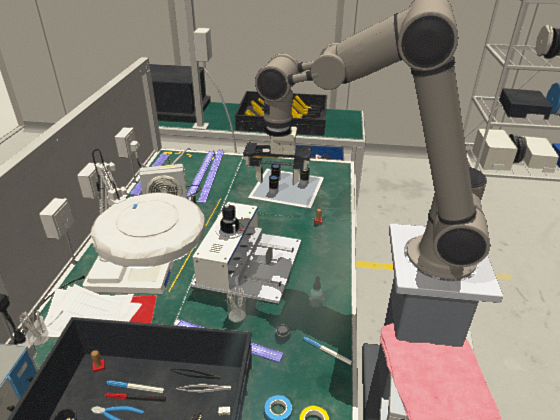

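View pics/wrist0.png

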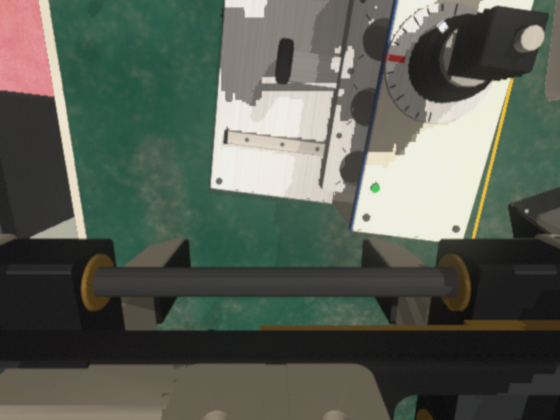

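```bash
cat > h.py <<'E'
from bench import r,cams
import cv2,numpy as np
from scipy.spatial.transform import Rotation as R
np.set_printoptions(suppress=True,precision=3)
def tool():
    s=r.read_state();q=s["eef_rot"];T=np.eye(4);T[:3,:3]=R.from_quat([q[1],q[2],q[3],q[0]]).as_matrix();T[:3,3]=s["position"];return T
def look(n,save=None):
    T=tool();c=cams.read_camera(n);P=T@c["hand_eye"] if n=="wrist" else c["pose"]
    if save:cv2.imwrite("pics/"+save,c["color"]);np.savez("pics/"+save[:-4],P=P,K=c["intrinsics"])
    return c["color"],c["intrinsics"],P
def ray(K,P,u):
    d=np.linalg.solve(K,[u[0],u[1],1.]);d=P[:3,:3]@[d[0],-d[1],-d[2]];return P[:3,3],d
def onz(K,P,u,z):
    o,d=ray(K,P,u);return o+d*(z-o[2])/d[2]
def proj(K,P,X):
    x=np.linalg.inv(P)@np.append(X,1);x=K@[x[0],-x[1],-x[2]];return x[:2]/x[2]
E
python3 - <<'E'
from h import *
c,K,P=look("wrist");
f=onz(K,P,(352,230),119);b=onz(K,P,(462,241),119);g=onz(K,P,(212,188),14)
print("roof FR",f,"RR",b,"baseFR",g,"len",np.linalg.norm(f-b))
a=np.arctan2(*(b-f)[1::-1]);print("yaw",a)
Rz=R.from_euler('z',a).as_matrix()
print("origin est",f-Rz@[-43,-141,0],b-Rz@[58,-141,0],g-Rz@[-190,-142,0])
print("red",onz(K,P,(397,58),122),"tab",onz(K,P,(285,45),66))
c,K,P=look("scene")
for u in[(386,257),(425,275),(394,305)]:print("barrel",onz(K,P,u,68))
print("red mark",[onz(K,P,u,6) for u in[(384,250),(465,301),(398,358),(312,296)]])
print("stamp",onz(K,P,(272,284),0))
E
```

```text
roof FR [592.226 -22.088 119.   ] RR [690.43  -32.355 119.   ] baseFR [449.485  -5.334  14.   ] len 98.73961220355616
yaw -0.10417042001391423
origin est [649.654 113.677 119.   ] [647.406 113.912 119.   ] [653.221 116.14   14.   ]
red [617.214 116.515 122.   ] tab [533.583 137.797  66.   ]
barrel [ 574.563 -301.202   68.   ]
barrel [ 579.252 -387.599   68.   ]
barrel [ 464.561 -378.247   68.   ]
red mark [array([ 662.899, -258.199,    6.   ]), array([ 631.91, -466.18,    6.  ]), array([ 413.465, -424.709,    6.   ]), array([ 426.436, -217.854,    6.   ])]
stamp [ 399.281 -127.169    0.   ]
```

play_rows([
  {"dx": 0.016, "dy": 0.001, "dz": 0.006, "wx": 0, "wy": 0, "wz": -0.183},
  {"dx": 0.032, "dy": 0.002, "dz": 0.012, "wx": 0, "wy": 0, "wz": -0.367},
  {"dx": 0.048, "dy": 0.003, "dz": 0.018, "wx": 0, "wy": 0, "wz": -0.55},
  {"dx": 0.064, "dy": 0.004, "dz": 0.025, "wx": 0, "wy": 0, "wz": -0.733},
  {"dx": 0.08, "dy": 0.005, "dz": 0.031, "wx": 0, "wy": 0, "wz": -0.917},
  {"dx": 0.096, "dy": 0.006, "dz": 0.037, "wx": 0, "wy": 0, "wz": -1.1},
  {"dx": 0.112, "dy": 0.007, "dz": 0.043, "wx": 0, "wy": 0, "wz": -1.283},
  {"dx": 0.127, "dy": 0.008, "dz": 0.05, "wx": 0, "wy": 0, "wz": -1.467},
], hand=0.75)

```text
clock: 1.25
position: [533.0, 127.6, 176.5]
eef_rot: [-0.0, 0.049, 0.999, -0.0]
force: [1.1, 0.0, -0.8]
width: 69.2
finger_force: 0.0
```

```bash
python3 - <<'E'
from h import *
c,K,P=look("wrist","w1.png");print(tool())
E
```

```text
[[ -0.996   0.09   -0.002 532.493]
 [  0.09    0.996   0.001 129.005]
 [  0.002   0.001  -1.    175.474]
 [  0.      0.      0.      1.   ]]
```

View pics/w1.png

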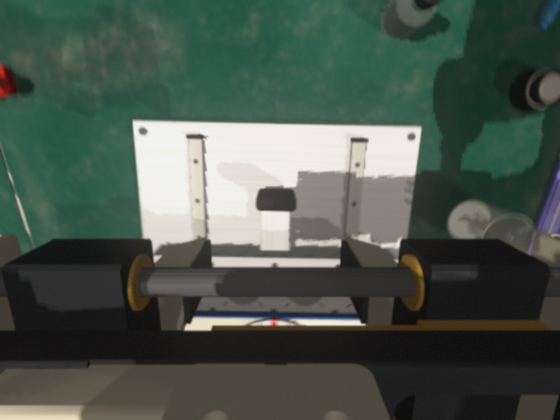

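```bash
python3 - <<'E'
from h import *
d=np.load("pics/w1.npz");K,P=d["K"],d["P"]
a=onz(K,P,(136,122),14);b=onz(K,P,(419,127),14);print(a,b,np.linalg.norm(a-b))
y=b-a;yaw=np.arctan2(-y[0],y[1]);print("yaw",yaw);Rz=R.from_euler('z',yaw).as_matrix()
o=(a+b)/2-Rz@[-190,0,0];print("origin",o)
for u in[(276,189),(276,211),(257,200),(296,200)]:
  for z in(24,66): print(u,z,Rz.T@(onz(K,P,u,z)-o))
for n,u in dict(jar=(475,222),bottle=(405,15),loupe=(545,95),stamp=(5,95)).items():print(n,onz(K,P,u,0))
E
```

```text
[450.238  -1.039  14.   ] [481.939 273.359  14.   ] 276.2238451347942
yaw -0.11502018939390059
origin [654.833 114.354  14.   ]
(276, 189) 24 [-127.901   -0.664   10.   ]
(276, 189) 66 [-136.367   -0.882   52.   ]
(276, 211) 24 [-105.198   -0.266   10.   ]
(276, 211) 66 [-116.733   -0.538   52.   ]
(257, 200) 24 [-116.327  -19.546   10.   ]
(257, 200) 66 [-126.357  -17.211   52.   ]
(296, 200) 24 [-116.995   19.616   10.   ]
(296, 200) 66 [-126.936   16.657   52.   ]
jar [590.817 342.561   0.   ]
bottle [378.814 264.653   0.   ]
loupe [463.849 403.79    0.   ]
stamp [ 411.281 -131.307    0.   ]
```

play_rows([
  {"dy": -0.001, "dz": 0.02},
  {"dy": -0.001, "dz": 0.045},
  {"dy": -0.001, "dz": 0.07},
  {"dy": -0.001, "dz": 0.095},
  {"dy": -0.001, "dz": 0.115},
  {"dy": -0.001, "dz": 0.13},
  {"dy": -0.001, "dz": 0.14},
  {"dy": -0.001, "dz": 0.14},
])

```text
invalid input
```

play_rows([
  {"dx": 0},
  {"dx": 0},
  {"dx": 0},
  {"dx": 0},
  {"dx": 0},
  {"dx": 0},
  {"dx": 0},
  {"dx": 0},
], hand=0.2, force=40)

```text
invalid input
```

play_rows([
  {"dx": 0, "dy": -0.001, "dz": 0.02, "wx": 0, "wy": 0, "wz": 0},
  {"dx": 0, "dy": -0.001, "dz": 0.045, "wx": 0, "wy": 0, "wz": 0},
  {"dx": 0, "dy": -0.001, "dz": 0.07, "wx": 0, "wy": 0, "wz": 0},
  {"dx": 0, "dy": -0.001, "dz": 0.095, "wx": 0, "wy": 0, "wz": 0},
  {"dx": 0, "dy": -0.001, "dz": 0.115, "wx": 0, "wy": 0, "wz": 0},
  {"dx": 0, "dy": -0.001, "dz": 0.13, "wx": 0, "wy": 0, "wz": 0},
  {"dx": 0, "dy": -0.001, "dz": 0.14, "wx": 0, "wy": 0, "wz": 0},
  {"dx": 0, "dy": -0.001, "dz": 0.14, "wx": 0, "wy": 0, "wz": 0},
])

```text
clock: 2.3
position: [532.7, 125.9, 36.3]
eef_rot: [-0.0, 0.052, 0.999, -0.0]
force: [0.3, -0.2, -0.8]
width: 68.8
finger_force: 0.0
```

play_rows([
  {"dx": 0, "dy": 0, "dz": 0, "wx": 0, "wy": 0, "wz": 0},
  {"dx": 0, "dy": 0, "dz": 0, "wx": 0, "wy": 0, "wz": 0},
  {"dx": 0, "dy": 0, "dz": 0, "wx": 0, "wy": 0, "wz": 0},
  {"dx": 0, "dy": 0, "dz": 0, "wx": 0, "wy": 0, "wz": 0},
  {"dx": 0, "dy": 0, "dz": 0, "wx": 0, "wy": 0, "wz": 0},
  {"dx": 0, "dy": 0, "dz": 0, "wx": 0, "wy": 0, "wz": 0},
  {"dx": 0, "dy": 0, "dz": 0, "wx": 0, "wy": 0, "wz": 0},
  {"dx": 0, "dy": 0, "dz": 0, "wx": 0, "wy": 0, "wz": 0},
], hand=0.2, force=40)

```text
clock: 3.3
position: [533.2, 127.0, 37.0]
eef_rot: [0.0, 0.052, 0.999, 0.001]
force: [0.8, 5.3, 1.0]
width: 35.8
finger_force: 40.0
```

play_rows([
  {"dx": 0.008, "dy": 0, "dz": 0, "wx": 0, "wy": 0, "wz": 0},
  {"dx": 0.02, "dy": 0.0004, "dz": 0, "wx": 0, "wy": 0, "wz": 0},
  {"dx": 0.034, "dy": 0.0007, "dz": 0, "wx": 0, "wy": 0, "wz": 0},
  {"dx": 0.048, "dy": 0.001, "dz": 0, "wx": 0, "wy": 0, "wz": 0},
  {"dx": 0.062, "dy": 0.001, "dz": 0, "wx": 0, "wy": 0, "wz": 0},
  {"dx": 0.076, "dy": 0.001, "dz": 0, "wx": 0, "wy": 0, "wz": 0},
  {"dx": 0.086, "dy": 0.001, "dz": 0, "wx": 0, "wy": 0, "wz": 0},
  {"dx": 0.09, "dy": 0.001, "dz": 0, "wx": 0, "wy": 0, "wz": 0},
])

```text
clock: 4.3
position: [444.8, 138.3, 37.1]
eef_rot: [0.002, 0.052, 0.999, 0.002]
force: [4.5, 12.7, -6.5]
width: 35.9
finger_force: 40.0
```

play_rows([
  {"dx": 0.001, "dy": 0, "dz": 0, "wx": 0, "wy": 0, "wz": 0},
  {"dx": 0.002, "dy": 0, "dz": 0, "wx": 0, "wy": 0, "wz": 0},
  {"dx": 0.003, "dy": 0, "dz": 0, "wx": 0, "wy": 0, "wz": 0},
  {"dx": 0.004, "dy": 0, "dz": 0, "wx": 0, "wy": 0, "wz": 0},
  {"dx": 0.005, "dy": 0, "dz": 0, "wx": 0, "wy": 0, "wz": 0},
  {"dx": 0.006, "dy": 0, "dz": 0, "wx": 0, "wy": 0, "wz": 0},
  {"dx": 0.007, "dy": 0, "dz": 0, "wx": 0, "wy": 0, "wz": 0},
  {"dx": 0.008, "dy": 0, "dz": 0, "wx": 0, "wy": 0, "wz": 0},
])

```text
clock: 5.3
position: [437.5, 139.2, 37.1]
eef_rot: [0.002, 0.052, 0.999, 0.002]
force: [6.2, 13.9, -5.2]
width: 35.6
finger_force: 40.0
```

play_rows([
  {"dx": 0.001, "dy": 0.0005, "dz": 0, "wx": 0, "wy": 0, "wz": 0},
  {"dx": 0.002, "dy": 0.001, "dz": 0, "wx": 0, "wy": 0, "wz": 0},
  {"dx": 0.003, "dy": 0.001, "dz": 0, "wx": 0, "wy": 0, "wz": 0},
  {"dx": 0.004, "dy": 0.001, "dz": 0, "wx": 0, "wy": 0, "wz": 0},
  {"dx": 0.005, "dy": 0.001, "dz": 0, "wx": 0, "wy": 0, "wz": 0},
  {"dx": 0.006, "dy": 0.001, "dz": 0, "wx": 0, "wy": 0, "wz": 0},
  {"dx": 0.006, "dy": 0.001, "dz": 0, "wx": 0, "wy": 0, "wz": 0},
  {"dx": 0.006, "dy": 0.001, "dz": 0, "wx": 0, "wy": 0, "wz": 0},
])

```text
clock: 6.3
position: [433.3, 139.8, 37.1]
eef_rot: [0.004, 0.052, 0.999, 0.001]
force: [10.1, 7.8, -10.2]
width: 35.4
finger_force: 40.0
```

play_rows([
  {"dx": 0.001, "dy": 0.0003, "dz": 0, "wx": 0, "wy": 0, "wz": 0},
  {"dx": 0.002, "dy": 0.0005, "dz": 0, "wx": 0, "wy": 0, "wz": 0},
  {"dx": 0.003, "dy": 0.0005, "dz": 0, "wx": 0, "wy": 0, "wz": 0},
  {"dx": 0.004, "dy": 0.0005, "dz": 0, "wx": 0, "wy": 0, "wz": 0},
  {"dx": 0.004, "dy": 0.0005, "dz": 0, "wx": 0, "wy": 0, "wz": 0},
  {"dx": 0.004, "dy": 0.0005, "dz": 0, "wx": 0, "wy": 0, "wz": 0},
  {"dx": 0.004, "dy": 0.0005, "dz": 0, "wx": 0, "wy": 0, "wz": 0},
  {"dx": 0.004, "dy": 0.0005, "dz": 0, "wx": 0, "wy": 0, "wz": 0},
])

```text
clock: 7.3
position: [433.2, 139.9, 37.2]
eef_rot: [0.007, 0.052, 0.999, 0.001]
force: [21.6, -0.1, -21.8]
width: 35.9
finger_force: 40.0
```

play_rows([
  {"dx": -0.004, "dy": 0, "dz": 0, "wx": 0, "wy": 0, "wz": 0},
  {"dx": -0.004, "dy": 0, "dz": 0, "wx": 0, "wy": 0, "wz": 0},
  {"dx": -0.004, "dy": 0, "dz": 0, "wx": 0, "wy": 0, "wz": 0},
  {"dx": -0.004, "dy": 0, "dz": 0, "wx": 0, "wy": 0, "wz": 0},
  {"dx": -0.004, "dy": 0, "dz": 0, "wx": 0, "wy": 0, "wz": 0},
  {"dx": -0.004, "dy": 0, "dz": 0, "wx": 0, "wy": 0, "wz": 0},
  {"dx": -0.004, "dy": 0, "dz": -0.02, "wx": 0, "wy": 0, "wz": 0},
  {"dx": -0.004, "dy": 0, "dz": -0.06, "wx": 0, "wy": 0, "wz": 0},
], hand=0.7)

```text
clock: 8.3
position: [428.6, 139.1, 96.3]
eef_rot: [-0.002, 0.052, 0.999, -0.0]
force: [1.1, 0.0, 0.0]
width: 64.2
finger_force: 0.0
```

play_rows([
  {"dx": -0.005, "dy": -0.01, "dz": -0.04, "wx": 0, "wy": 0, "wz": 0.18},
  {"dx": -0.02, "dy": -0.03, "dz": -0.08, "wx": 0, "wy": 0, "wz": 0.36},
  {"dx": -0.04, "dy": -0.05, "dz": -0.12, "wx": 0, "wy": 0, "wz": 0.54},
  {"dx": -0.06, "dy": -0.07, "dz": -0.13, "wx": 0, "wy": 0, "wz": 0.72},
  {"dx": -0.08, "dy": -0.09, "dz": -0.13, "wx": 0, "wy": 0, "wz": 0.9},
  {"dx": -0.09, "dy": -0.11, "dz": -0.13, "wx": 0, "wy": 0, "wz": 1.08},
  {"dx": -0.1, "dy": -0.12, "dz": -0.13, "wx": 0, "wy": 0, "wz": 1.26},
  {"dx": -0.103, "dy": -0.13, "dz": -0.13, "wx": 0, "wy": 0, "wz": 1.44},
])

```text
clock: 9.3
position: [518.9, -1.3, 226.5]
eef_rot: [-0.0, 0.7, 0.714, -0.0]
force: [-0.9, 0.5, 0.8]
width: 63.9
finger_force: 0.0
```

play_rows([
  {"dx": 0, "dy": 0, "dz": 0, "wx": 0, "wy": 0, "wz": 0.13},
  {"dx": 0, "dy": 0, "dz": 0, "wx": 0, "wy": 0, "wz": 0.13},
  {"dx": 0, "dy": 0, "dz": 0, "wx": 0, "wy": 0, "wz": 0.13},
  {"dx": 0, "dy": 0, "dz": 0, "wx": 0, "wy": 0, "wz": 0.13},
  {"dx": 0, "dy": 0, "dz": 0, "wx": 0, "wy": 0, "wz": 0.13},
  {"dx": 0, "dy": 0, "dz": 0, "wx": 0, "wy": 0, "wz": 0.13},
  {"dx": 0, "dy": 0, "dz": 0, "wx": 0, "wy": 0, "wz": 0.13},
  {"dx": 0, "dy": 0, "dz": 0, "wx": 0, "wy": 0, "wz": 0.13},
])

```text
clock: 10.3
position: [518.7, -0.7, 226.7]
eef_rot: [0.0, 0.743, 0.67, 0.0]
force: [0.9, -0.1, -0.7]
width: 64.2
finger_force: 0.0
```

```bash
python3 - <<'E'
from h import *
c,K,P=look("wrist","w2.png");print(tool())
E
```

```text
[[  0.103   0.995   0.    518.692]
 [  0.995  -0.103  -0.     -0.667]
 [ -0.      0.     -1.    226.726]
 [  0.      0.      0.      1.   ]]
```

View pics/w2.png

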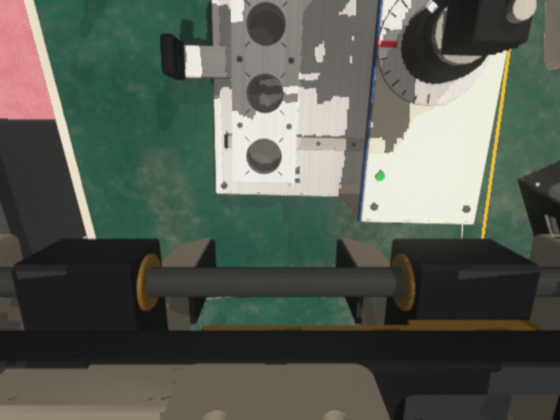

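```bash
cat >> h.py <<'E'
def bores(c,K,P,z=50,th=110):
    g=cv2.cvtColor(c,cv2.COLOR_BGR2GRAY);m=(g<th).astype(np.uint8);m[240:]=0
    out=[]
    for k in cv2.findContours(m,cv2.RETR_LIST,cv2.CHAIN_APPROX_NONE)[0]:
        if len(k)<40:continue
        k=cv2.convexHull(k).reshape(-1,2)
        X=np.array([onz(K,P,u,z)[:2] for u in k])
        (x,y),(a,b),_=cv2.fitEllipse(X.astype(np.float32)) if len(X)>5 else ((0,0),(0,0),0)
        if 30<a<44 and 30<b<44: out.append((x,y,a,b,*k.mean(0)))
    return np.array(out)
E
python3 - <<'E'
from h import *
d=np.load("pics/w2.npz");K,P=d["K"],d["P"];c=cv2.imread("pics/w2.png")
for th in(90,110,140):print(bores(c,K,P,50,th))
c2=cv2.resize(c[0:200,200:480],None,fx=2.8,fy=2.8,interpolation=cv2.INTER_CUBIC);cv2.imwrite("pics/w2c.png",c2)
E
```

```text
[[510.562  36.313  31.377  34.173 263.538 162.923]
 [518.15   97.825  34.931  35.606 263.815  92.519]
 [526.18  158.944  36.142  36.269 266.25   25.5  ]]
[[510.324  35.85   33.586  34.682 263.5   157.273]
 [518.146  98.006  36.358  36.816 263.458  92.292]
 [526.184 158.918  37.16   37.435 266.     23.957]]
[[510.317  35.807  35.448  35.709 264.81  156.857]]
```

View pics/w2c.png

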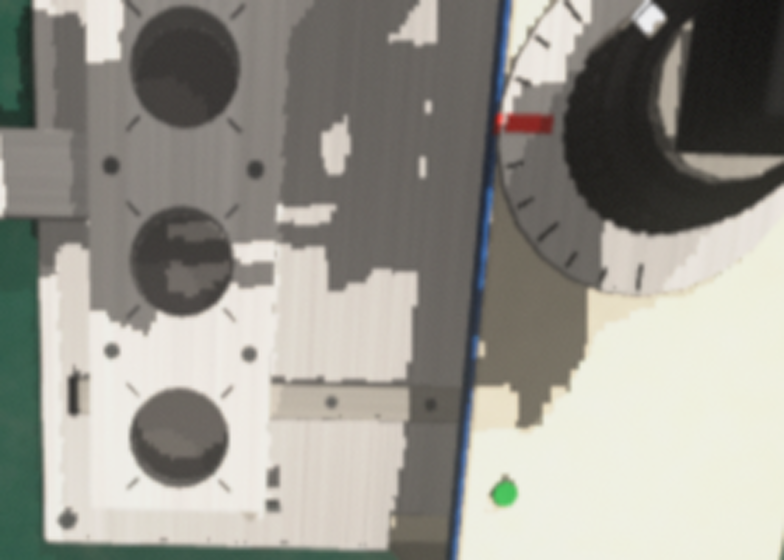

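play_rows([
  {"dx": -0.02, "dy": 0.003, "dz": 0, "wx": 0, "wy": 0, "wz": 0.025},
  {"dx": -0.06, "dy": 0.01, "dz": 0, "wx": 0, "wy": 0, "wz": 0.025},
  {"dx": -0.11, "dy": 0.02, "dz": 0, "wx": 0, "wy": 0, "wz": 0.025},
  {"dx": -0.165, "dy": 0.03, "dz": 0, "wx": 0, "wy": 0, "wz": 0.025},
  {"dx": -0.22, "dy": 0.04, "dz": 0, "wx": 0, "wy": 0, "wz": 0.025},
  {"dx": -0.275, "dy": 0.05, "dz": 0, "wx": 0, "wy": 0, "wz": 0.025},
  {"dx": -0.33, "dy": 0.055, "dz": 0, "wx": 0, "wy": 0, "wz": 0.025},
  {"dx": -0.38, "dy": 0.06, "dz": 0, "wx": 0, "wy": 0, "wz": 0.025},
])

```text
clock: 11.35
position: [539.0, -386.9, 226.6]
eef_rot: [0.0, 0.751, 0.66, 0.0]
force: [0.5, -0.5, -1.1]
width: 64.4
finger_force: 0.0
```

play_rows([
  {"dx": -0.03, "dy": 0.003, "dz": 0, "wx": 0, "wy": 0, "wz": 0},
  {"dx": -0.05, "dy": 0.005, "dz": 0, "wx": 0, "wy": 0, "wz": 0},
  {"dx": -0.055, "dy": 0.006, "dz": 0, "wx": 0, "wy": 0, "wz": 0},
  {"dx": -0.055, "dy": 0.006, "dz": 0, "wx": 0, "wy": 0, "wz": 0},
  {"dx": -0.055, "dy": 0.006, "dz": 0, "wx": 0, "wy": 0, "wz": 0},
  {"dx": -0.055, "dy": 0.006, "dz": 0, "wx": 0, "wy": 0, "wz": 0},
  {"dx": -0.055, "dy": 0.006, "dz": 0, "wx": 0, "wy": 0, "wz": 0},
  {"dx": -0.055, "dy": 0.006, "dz": 0, "wx": 0, "wy": 0, "wz": 0},
])

```text
clock: 12.35
position: [538.4, -439.9, 226.9]
eef_rot: [0.0, 0.751, 0.661, 0.0]
force: [0.4, -0.1, -0.7]
width: 64.0
finger_force: 0.0
```

```bash
python3 - <<'E'
from h import *
c,K,P=look("wrist","w3.png");print(tool())
E
```

```text
[[   0.127    0.992    0.     538.301]
 [   0.992   -0.127   -0.    -440.045]
 [  -0.       0.      -1.     226.835]
 [   0.       0.       0.       1.   ]]
```

View pics/w3.png

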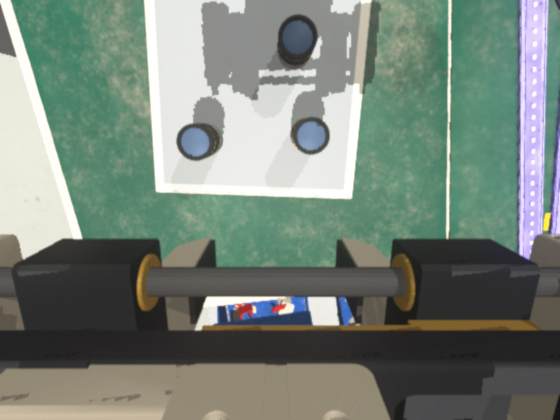

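```bash
cat >> h.py <<'E'
def lenses(c,K,P,z=68):
    b,g,rr=[c[...,i].astype(int) for i in range(3)]
    m=((b>rr+20)&(g>rr+5)&(b>g+5)).astype(np.uint8);m[240:]=0;out=[]
    for k in cv2.findContours(m,cv2.RETR_EXTERNAL,cv2.CHAIN_APPROX_NONE)[0]:
        if len(k)<25:continue
        k=cv2.convexHull(k).reshape(-1,2);X=np.array([onz(K,P,u,z)[:2] for u in k])
        if len(X)<6:continue
        (x,y),(a,bb),_=cv2.fitEllipse(X.astype(np.float32))
        if 18<a<40 and 18<bb<40:out.append((x,y,a,bb,*k.mean(0)))
    return np.array(out)
def delta(w,T=None):
    T=tool() if T is None else T;return T[:3,:3].T@(np.array(w)-T[:3,3])/1000
E
python3 - <<'E'
from h import *
d=np.load("pics/w3.npz");K,P=d["K"],d["P"];c=cv2.imread("pics/w3.png")
print(lenses(c,K,P));print(c[134,310],c[36,297],c[141,195])
E
```

```text
[[ 467.045 -379.117   27.755   28.017  195.913  140.739]
 [ 580.033 -387.723   27.978   28.074  311.773  134.5  ]
 [ 576.529 -299.488   26.364   26.968  297.174   37.348]]
[180 151 126] [108  92  79] [178 148 124]
```

play_rows([
  {"dx": 0.03, "dy": 0.018, "dz": 0.01, "wx": 0, "wy": 0, "wz": 0},
  {"dx": 0.0572, "dy": 0.0347, "dz": 0.04, "wx": 0, "wy": 0, "wz": 0},
  {"dx": 0.0572, "dy": 0.0347, "dz": 0.08, "wx": 0, "wy": 0, "wz": 0},
  {"dx": 0.0572, "dy": 0.0347, "dz": 0.12, "wx": 0, "wy": 0, "wz": 0},
  {"dx": 0.0572, "dy": 0.0347, "dz": 0.155, "wx": 0, "wy": 0, "wz": 0},
  {"dx": 0.0572, "dy": 0.0347, "dz": 0.18, "wx": 0, "wy": 0, "wz": 0},
  {"dx": 0.0572, "dy": 0.0347, "dz": 0.19, "wx": 0, "wy": 0, "wz": 0},
  {"dx": 0.0572, "dy": 0.0347, "dz": 0.19, "wx": 0, "wy": 0, "wz": 0},
])

```text
clock: 13.4
position: [579.9, -387.8, 36.6]
eef_rot: [-0.0, 0.751, 0.66, -0.0]
force: [0.9, -0.9, 0.5]
width: 64.6
finger_force: 0.0
```

play_rows([
  {"dx": 0, "dy": 0, "dz": 0, "wx": 0, "wy": 0, "wz": 0},
  {"dx": 0, "dy": 0, "dz": 0, "wx": 0, "wy": 0, "wz": 0},
  {"dx": 0, "dy": 0, "dz": 0, "wx": 0, "wy": 0, "wz": 0},
  {"dx": 0, "dy": 0, "dz": 0, "wx": 0, "wy": 0, "wz": 0},
  {"dx": 0, "dy": 0, "dz": 0, "wx": 0, "wy": 0, "wz": 0},
  {"dx": 0, "dy": 0, "dz": 0, "wx": 0, "wy": 0, "wz": 0},
  {"dx": 0, "dy": 0, "dz": 0, "wx": 0, "wy": 0, "wz": 0},
  {"dx": 0, "dy": 0, "dz": 0, "wx": 0, "wy": 0, "wz": 0},
], hand=0.2, force=25)

```text
clock: 14.4
position: [580.2, -388.0, 37.4]
eef_rot: [0.0, 0.751, 0.66, 0.0]
force: [-1.5, 0.1, 5.3]
width: 35.8
finger_force: 25.0
```

play_rows([
  {"dx": 0, "dy": 0, "dz": -0.03, "wx": 0, "wy": 0, "wz": 0},
  {"dx": 0, "dy": 0, "dz": -0.08, "wx": 0, "wy": 0, "wz": 0},
  {"dx": 0.02, "dy": -0.006, "dz": -0.12, "wx": 0, "wy": 0, "wz": 0},
  {"dx": 0.06, "dy": -0.018, "dz": -0.12, "wx": 0, "wy": 0, "wz": 0},
  {"dx": 0.11, "dy": -0.033, "dz": -0.12, "wx": 0, "wy": 0, "wz": 0},
  {"dx": 0.16, "dy": -0.048, "dz": -0.12, "wx": 0, "wy": 0, "wz": 0},
  {"dx": 0.21, "dy": -0.063, "dz": -0.12, "wx": 0, "wy": 0, "wz": 0},
  {"dx": 0.26, "dy": -0.078, "dz": -0.12, "wx": 0, "wy": 0, "wz": 0},
])

```text
clock: 15.4
position: [535.0, -118.3, 156.1]
eef_rot: [-0.001, 0.751, 0.66, -0.0]
force: [0.8, -0.1, -1.8]
width: 35.7
finger_force: 25.0
```

play_rows([
  {"dx": 0.04, "dy": -0.012, "dz": 0, "wx": 0, "wy": 0, "wz": 0},
  {"dx": 0.07, "dy": -0.021, "dz": 0, "wx": 0, "wy": 0, "wz": 0},
  {"dx": 0.085, "dy": -0.025, "dz": 0, "wx": 0, "wy": 0, "wz": 0},
  {"dx": 0.092, "dy": -0.028, "dz": 0, "wx": 0, "wy": 0, "wz": 0},
  {"dx": 0.092, "dy": -0.028, "dz": 0, "wx": 0, "wy": 0, "wz": 0},
  {"dx": 0.092, "dy": -0.028, "dz": 0, "wx": 0, "wy": 0, "wz": 0},
  {"dx": 0.092, "dy": -0.028, "dz": 0, "wx": 0, "wy": 0, "wz": 0},
  {"dx": 0.092, "dy": -0.028, "dz": 0, "wx": 0, "wy": 0, "wz": 0},
])

```text
clock: 16.4
position: [519.8, -25.7, 156.7]
eef_rot: [0.0, 0.751, 0.66, -0.0]
force: [-0.8, 0.5, -2.2]
width: 35.4
finger_force: 25.0
```

```bash
python3 - <<'E'
from h import *
c,K,P=look("wrist","w4.png");print(tool()[:3,3])
for th in(90,110,140):print(bores(c,K,P,50,th))
E
```

```text
[519.813 -25.555 156.688]
[[510.868  36.692  34.159  36.567 253.548 133.161]
 [518.368  97.486  36.262  36.705 252.485  52.   ]]
[[510.591  36.277  36.279  37.69  253.464 135.5  ]
 [518.287  97.458  37.289  37.462 251.71   49.581]]
[]
```

play_rows([
  {"dx": 0.03, "dy": -0.008, "dz": 0, "wx": 0, "wy": 0, "wz": 0},
  {"dx": 0.0598, "dy": -0.017, "dz": 0.02, "wx": 0, "wy": 0, "wz": 0},
  {"dx": 0.0598, "dy": -0.017, "dz": 0.04, "wx": 0, "wy": 0, "wz": 0},
  {"dx": 0.0598, "dy": -0.017, "dz": 0.058, "wx": 0, "wy": 0, "wz": 0},
  {"dx": 0.0598, "dy": -0.017, "dz": 0.068, "wx": 0, "wy": 0, "wz": 0},
  {"dx": 0.0598, "dy": -0.017, "dz": 0.073, "wx": 0, "wy": 0, "wz": 0},
  {"dx": 0.0598, "dy": -0.017, "dz": 0.077, "wx": 0, "wy": 0, "wz": 0},
  {"dx": 0.0598, "dy": -0.017, "dz": 0.079, "wx": 0, "wy": 0, "wz": 0},
])

```text
clock: 17.45
position: [510.8, 36.2, 77.9]
eef_rot: [0.0, 0.751, 0.66, 0.0]
force: [-0.6, -0.3, -2.4]
width: 35.5
finger_force: 25.0
```

play_rows([
  {"dx": 0, "dy": 0, "dz": 0.002, "wx": 0, "wy": 0, "wz": 0},
  {"dx": 0, "dy": 0, "dz": 0.004, "wx": 0, "wy": 0, "wz": 0},
  {"dx": 0, "dy": 0, "dz": 0.006, "wx": 0, "wy": 0, "wz": 0},
  {"dx": 0, "dy": 0, "dz": 0.008, "wx": 0, "wy": 0, "wz": 0},
  {"dx": 0, "dy": 0, "dz": 0.009, "wx": 0, "wy": 0, "wz": 0},
  {"dx": 0, "dy": 0, "dz": 0.01, "wx": 0, "wy": 0, "wz": 0},
  {"dx": 0, "dy": 0, "dz": 0.01, "wx": 0, "wy": 0, "wz": 0},
  {"dx": 0, "dy": 0, "dz": 0.01, "wx": 0, "wy": 0, "wz": 0},
])

```text
clock: 18.45
position: [510.6, 36.3, 67.8]
eef_rot: [0.0, 0.751, 0.66, 0.0]
force: [1.1, -0.2, -1.6]
width: 35.4
finger_force: 25.0
```

In the bore. Down to the floor.

play_rows([
  {"dx": 0, "dy": 0, "dz": 0.002, "wx": 0, "wy": 0, "wz": 0},
  {"dx": 0, "dy": 0, "dz": 0.004, "wx": 0, "wy": 0, "wz": 0},
  {"dx": 0, "dy": 0, "dz": 0.005, "wx": 0, "wy": 0, "wz": 0},
  {"dx": 0, "dy": 0, "dz": 0.006, "wx": 0, "wy": 0, "wz": 0},
  {"dx": 0, "dy": 0, "dz": 0.007, "wx": 0, "wy": 0, "wz": 0},
  {"dx": 0, "dy": 0, "dz": 0.0075, "wx": 0, "wy": 0, "wz": 0},
  {"dx": 0, "dy": 0, "dz": 0.008, "wx": 0, "wy": 0, "wz": 0},
  {"dx": 0, "dy": 0, "dz": 0.0085, "wx": 0, "wy": 0, "wz": 0},
])

```text
clock: 19.45
position: [511.6, 36.1, 61.1]
eef_rot: [0.001, 0.751, 0.66, 0.001]
force: [-3.7, 0.4, 16.5]
width: 35.5
finger_force: 25.0
```

play_rows([
  {"dx": 0, "dy": 0, "dz": -0.001, "wx": 0, "wy": 0, "wz": 0},
  {"dx": 0, "dy": 0, "dz": -0.001, "wx": 0, "wy": 0, "wz": 0},
  {"dx": 0, "dy": 0, "dz": -0.001, "wx": 0, "wy": 0, "wz": 0},
  {"dx": 0, "dy": 0, "dz": -0.001, "wx": 0, "wy": 0, "wz": 0},
  {"dx": 0, "dy": 0, "dz": -0.001, "wx": 0, "wy": 0, "wz": 0},
  {"dx": 0, "dy": 0, "dz": -0.02, "wx": 0, "wy": 0, "wz": 0},
  {"dx": 0, "dy": 0, "dz": -0.06, "wx": 0, "wy": 0, "wz": 0},
  {"dx": 0, "dy": 0, "dz": -0.115, "wx": 0, "wy": 0, "wz": 0},
], hand=0.7)

```text
clock: 20.45
position: [509.6, 36.3, 174.4]
eef_rot: [-0.001, 0.751, 0.66, -0.001]
force: [1.4, -0.2, 0.8]
width: 64.4
finger_force: 0.0
```

play_rows([
  {"dx": -0.02, "dy": 0.001, "dz": 0, "wx": 0, "wy": 0, "wz": 0},
  {"dx": -0.06, "dy": 0.003, "dz": 0, "wx": 0, "wy": 0, "wz": 0},
  {"dx": -0.11, "dy": 0.006, "dz": 0, "wx": 0, "wy": 0, "wz": 0},
  {"dx": -0.165, "dy": 0.009, "dz": 0, "wx": 0, "wy": 0, "wz": 0},
  {"dx": -0.22, "dy": 0.012, "dz": 0, "wx": 0, "wy": 0, "wz": 0},
  {"dx": -0.275, "dy": 0.015, "dz": 0, "wx": 0, "wy": 0, "wz": 0},
  {"dx": -0.33, "dy": 0.018, "dz": 0, "wx": 0, "wy": 0, "wz": 0},
  {"dx": -0.385, "dy": 0.021, "dz": 0, "wx": 0, "wy": 0, "wz": 0},
])

```text
clock: 21.45
position: [481.8, -350.0, 174.1]
eef_rot: [-0.0, 0.751, 0.66, 0.0]
force: [0.7, -0.0, 0.7]
width: 64.2
finger_force: 0.0
```

play_rows([
  {"dx": -0.05, "dy": 0.003, "dz": 0, "wx": 0, "wy": 0, "wz": 0},
  {"dx": -0.08, "dy": 0.005, "dz": 0, "wx": 0, "wy": 0, "wz": 0},
  {"dx": -0.09, "dy": 0.005, "dz": 0, "wx": 0, "wy": 0, "wz": 0},
  {"dx": -0.09, "dy": 0.005, "dz": 0, "wx": 0, "wy": 0, "wz": 0},
  {"dx": -0.09, "dy": 0.005, "dz": 0, "wx": 0, "wy": 0, "wz": 0},
  {"dx": -0.09, "dy": 0.005, "dz": 0, "wx": 0, "wy": 0, "wz": 0},
  {"dx": -0.09, "dy": 0.005, "dz": 0, "wx": 0, "wy": 0, "wz": 0},
  {"dx": -0.09, "dy": 0.005, "dz": 0, "wx": 0, "wy": 0, "wz": 0},
])

```text
clock: 22.45
position: [475.9, -437.9, 174.4]
eef_rot: [0.0, 0.751, 0.661, 0.0]
force: [0.3, -0.3, -0.0]
width: 64.4
finger_force: 0.0
```

```bash
python3 - <<'E'
from h import *
c,K,P=look("wrist","w5.png");print(tool()[:3,3])
L=lenses(c,K,P);print(L)
for l in L:print(delta([l[0],l[1],37]))
E
```

```text
[ 475.794 -437.958  174.347]
[[ 467.383 -379.374   25.261   28.169  256.25   139.3  ]
 [ 575.856 -299.784   26.307   28.377  388.      17.562]]
[ 0.057 -0.016  0.137]
[0.15  0.082 0.137]
```

play_rows([
  {"dx": 0.03, "dy": -0.008, "dz": 0, "wx": 0, "wy": 0, "wz": 0},
  {"dx": 0.057, "dy": -0.016, "dz": 0.01, "wx": 0, "wy": 0, "wz": 0},
  {"dx": 0.057, "dy": -0.016, "dz": 0.04, "wx": 0, "wy": 0, "wz": 0},
  {"dx": 0.057, "dy": -0.016, "dz": 0.08, "wx": 0, "wy": 0, "wz": 0},
  {"dx": 0.057, "dy": -0.016, "dz": 0.11, "wx": 0, "wy": 0, "wz": 0},
  {"dx": 0.057, "dy": -0.016, "dz": 0.13, "wx": 0, "wy": 0, "wz": 0},
  {"dx": 0.057, "dy": -0.016, "dz": 0.137, "wx": 0, "wy": 0, "wz": 0},
  {"dx": 0.057, "dy": -0.016, "dz": 0.137, "wx": 0, "wy": 0, "wz": 0},
])

```text
clock: 23.5
position: [467.2, -379.7, 37.3]
eef_rot: [-0.0, 0.751, 0.66, 0.0]
force: [0.6, 0.3, -0.7]
width: 64.1
finger_force: 0.0
```

play_rows([
  {"dx": 0, "dy": 0, "dz": 0, "wx": 0, "wy": 0, "wz": 0},
  {"dx": 0, "dy": 0, "dz": 0, "wx": 0, "wy": 0, "wz": 0},
  {"dx": 0, "dy": 0, "dz": 0, "wx": 0, "wy": 0, "wz": 0},
  {"dx": 0, "dy": 0, "dz": 0, "wx": 0, "wy": 0, "wz": 0},
  {"dx": 0, "dy": 0, "dz": 0, "wx": 0, "wy": 0, "wz": 0},
  {"dx": 0, "dy": 0, "dz": 0, "wx": 0, "wy": 0, "wz": 0},
  {"dx": 0, "dy": 0, "dz": 0, "wx": 0, "wy": 0, "wz": 0},
  {"dx": 0, "dy": 0, "dz": 0, "wx": 0, "wy": 0, "wz": 0},
], hand=0.2, force=25)

```text
clock: 24.5
position: [467.2, -379.7, 37.6]
eef_rot: [0.0, 0.751, 0.66, 0.0]
force: [-0.9, 0.2, 6.4]
width: 35.5
finger_force: 25.0
```

play_rows([
  {"dx": 0, "dy": 0, "dz": -0.03, "wx": 0, "wy": 0, "wz": 0},
  {"dx": 0, "dy": 0, "dz": -0.08, "wx": 0, "wy": 0, "wz": 0},
  {"dx": 0.02, "dy": 0, "dz": -0.12, "wx": 0, "wy": 0, "wz": 0},
  {"dx": 0.06, "dy": 0.001, "dz": -0.12, "wx": 0, "wy": 0, "wz": 0},
  {"dx": 0.11, "dy": 0.002, "dz": -0.12, "wx": 0, "wy": 0, "wz": 0},
  {"dx": 0.165, "dy": 0.003, "dz": -0.12, "wx": 0, "wy": 0, "wz": 0},
  {"dx": 0.22, "dy": 0.004, "dz": -0.12, "wx": 0, "wy": 0, "wz": 0},
  {"dx": 0.275, "dy": 0.005, "dz": -0.12, "wx": 0, "wy": 0, "wz": 0},
])

```text
clock: 25.5
position: [507.0, -105.7, 156.7]
eef_rot: [-0.0, 0.751, 0.66, -0.0]
force: [1.0, 0.1, -2.1]
width: 35.7
finger_force: 25.0
```

play_rows([
  {"dx": 0.05, "dy": 0.001, "dz": 0, "wx": 0, "wy": 0, "wz": 0},
  {"dx": 0.1, "dy": 0.002, "dz": 0, "wx": 0, "wy": 0, "wz": 0},
  {"dx": 0.13, "dy": 0.002, "dz": 0, "wx": 0, "wy": 0, "wz": 0},
  {"dx": 0.145, "dy": 0.002, "dz": 0, "wx": 0, "wy": 0, "wz": 0},
  {"dx": 0.145, "dy": 0.002, "dz": 0, "wx": 0, "wy": 0, "wz": 0},
  {"dx": 0.145, "dy": 0.002, "dz": 0, "wx": 0, "wy": 0, "wz": 0},
  {"dx": 0.145, "dy": 0.002, "dz": 0, "wx": 0, "wy": 0, "wz": 0},
  {"dx": 0.145, "dy": 0.002, "dz": 0, "wx": 0, "wy": 0, "wz": 0},
])

```text
clock: 26.5
position: [527.7, 35.3, 157.3]
eef_rot: [0.0, 0.751, 0.66, 0.0]
force: [0.8, -1.2, -1.3]
width: 35.6
finger_force: 25.0
```

```bash
python3 - <<'E'
from h import *
c,K,P=look("wrist","w6.png");print(tool()[:3,3])
for th in(80,90,110):
  B=bores(c,K,P,50,th);print(B)
  for b in B:print(delta([b[0],b[1],78]))
E
```

```text
[527.675  35.48  157.273]
[[520.077  98.127  33.456  35.522 256.967 131.333]
 [527.433 158.76   35.462  36.352 255.448  47.414]]
[ 0.061 -0.016  0.079]
[ 0.122 -0.016  0.079]
[[519.819  97.934  34.44   36.529 254.68  132.36 ]
 [527.431 158.8    36.333  36.586 253.129  49.355]]
[ 0.061 -0.016  0.079]
[ 0.122 -0.016  0.079]
[[519.616  97.521  36.575  37.514 256.111 130.593]
 [527.33  158.806  37.221  37.43  253.806  47.839]]
[ 0.06  -0.016  0.079]
[ 0.122 -0.016  0.079]
```

play_rows([
  {"dx": 0.03, "dy": -0.008, "dz": 0, "wx": 0, "wy": 0, "wz": 0},
  {"dx": 0.0604, "dy": -0.0159, "dz": 0.02, "wx": 0, "wy": 0, "wz": 0},
  {"dx": 0.0604, "dy": -0.0159, "dz": 0.04, "wx": 0, "wy": 0, "wz": 0},
  {"dx": 0.0604, "dy": -0.0159, "dz": 0.058, "wx": 0, "wy": 0, "wz": 0},
  {"dx": 0.0604, "dy": -0.0159, "dz": 0.068, "wx": 0, "wy": 0, "wz": 0},
  {"dx": 0.0604, "dy": -0.0159, "dz": 0.073, "wx": 0, "wy": 0, "wz": 0},
  {"dx": 0.0604, "dy": -0.0159, "dz": 0.077, "wx": 0, "wy": 0, "wz": 0},
  {"dx": 0.0604, "dy": -0.0159, "dz": 0.08, "wx": 0, "wy": 0, "wz": 0},
])

```text
clock: 27.55
position: [519.7, 97.7, 77.5]
eef_rot: [0.0, 0.751, 0.66, 0.0]
force: [-1.1, -2.2, 0.1]
width: 35.3
finger_force: 25.0
```

play_rows([
  {"dx": 0, "dy": 0, "dz": 0.001, "wx": 0, "wy": 0, "wz": 0},
  {"dx": 0, "dy": 0, "dz": 0.002, "wx": 0, "wy": 0, "wz": 0},
  {"dx": 0, "dy": 0, "dz": 0.003, "wx": 0, "wy": 0, "wz": 0},
  {"dx": 0, "dy": 0, "dz": 0.004, "wx": 0, "wy": 0, "wz": 0},
  {"dx": 0, "dy": 0, "dz": 0.004, "wx": 0, "wy": 0, "wz": 0},
  {"dx": 0, "dy": 0, "dz": 0.004, "wx": 0, "wy": 0, "wz": 0},
  {"dx": 0, "dy": 0, "dz": 0.004, "wx": 0, "wy": 0, "wz": 0},
  {"dx": 0, "dy": 0, "dz": 0.004, "wx": 0, "wy": 0, "wz": 0},
])

```text
clock: 28.55
position: [519.6, 98.0, 73.2]
eef_rot: [0.0, 0.751, 0.66, -0.0]
force: [-0.9, -4.2, -1.0]
width: 35.6
finger_force: 25.0
```

play_rows([
  {"dx": -0.0005, "dy": 0, "dz": 0.002, "wx": 0, "wy": 0, "wz": 0},
  {"dx": -0.0005, "dy": 0, "dz": 0.004, "wx": 0, "wy": 0, "wz": 0},
  {"dx": -0.0005, "dy": 0, "dz": 0.006, "wx": 0, "wy": 0, "wz": 0},
  {"dx": -0.0005, "dy": 0, "dz": 0.008, "wx": 0, "wy": 0, "wz": 0},
  {"dx": -0.0005, "dy": 0, "dz": 0.01, "wx": 0, "wy": 0, "wz": 0},
  {"dx": -0.0005, "dy": 0, "dz": 0.012, "wx": 0, "wy": 0, "wz": 0},
  {"dx": -0.0005, "dy": 0, "dz": 0.013, "wx": 0, "wy": 0, "wz": 0},
  {"dx": -0.0005, "dy": 0, "dz": 0.0137, "wx": 0, "wy": 0, "wz": 0},
])

```text
clock: 29.55
position: [520.9, 97.5, 61.5]
eef_rot: [0.001, 0.751, 0.66, 0.001]
force: [-3.6, -1.7, 17.6]
width: 35.5
finger_force: 25.0
```

play_rows([
  {"dx": 0, "dy": 0, "dz": -0.001, "wx": 0, "wy": 0, "wz": 0},
  {"dx": 0, "dy": 0, "dz": -0.001, "wx": 0, "wy": 0, "wz": 0},
  {"dx": 0, "dy": 0, "dz": -0.001, "wx": 0, "wy": 0, "wz": 0},
  {"dx": 0, "dy": 0, "dz": -0.001, "wx": 0, "wy": 0, "wz": 0},
  {"dx": 0, "dy": 0, "dz": -0.001, "wx": 0, "wy": 0, "wz": 0},
  {"dx": 0, "dy": 0, "dz": -0.02, "wx": 0, "wy": 0, "wz": 0},
  {"dx": 0, "dy": 0, "dz": -0.06, "wx": 0, "wy": 0, "wz": 0},
  {"dx": 0, "dy": 0, "dz": -0.114, "wx": 0, "wy": 0, "wz": 0},
], hand=0.7)

```text
clock: 30.55
position: [518.7, 97.5, 173.7]
eef_rot: [-0.001, 0.751, 0.66, -0.001]
force: [0.6, -0.5, 0.2]
width: 64.3
finger_force: 0.0
```

play_rows([
  {"dx": -0.02, "dy": 0, "dz": 0, "wx": 0, "wy": 0, "wz": 0},
  {"dx": -0.06, "dy": 0, "dz": 0, "wx": 0, "wy": 0, "wz": 0},
  {"dx": -0.11, "dy": 0.005, "dz": 0, "wx": 0, "wy": 0, "wz": 0},
  {"dx": -0.165, "dy": 0.02, "dz": 0, "wx": 0, "wy": 0, "wz": 0},
  {"dx": -0.22, "dy": 0.04, "dz": 0, "wx": 0, "wy": 0, "wz": 0},
  {"dx": -0.27, "dy": 0.06, "dz": 0, "wx": 0, "wy": 0, "wz": 0},
  {"dx": -0.32, "dy": 0.08, "dz": 0, "wx": 0, "wy": 0, "wz": 0},
  {"dx": -0.37, "dy": 0.1, "dz": 0, "wx": 0, "wy": 0, "wz": 0},
])

```text
clock: 31.55
position: [571.7, -284.0, 173.4]
eef_rot: [-0.0, 0.751, 0.66, 0.0]
force: [0.5, 0.6, 0.0]
width: 64.3
finger_force: 0.0
```

play_rows([
  {"dx": -0.04, "dy": 0.01, "dz": 0, "wx": 0, "wy": 0, "wz": 0},
  {"dx": -0.065, "dy": 0.018, "dz": 0, "wx": 0, "wy": 0, "wz": 0},
  {"dx": -0.076, "dy": 0.022, "dz": 0, "wx": 0, "wy": 0, "wz": 0},
  {"dx": -0.076, "dy": 0.022, "dz": 0, "wx": 0, "wy": 0, "wz": 0},
  {"dx": -0.076, "dy": 0.022, "dz": 0, "wx": 0, "wy": 0, "wz": 0},
  {"dx": -0.076, "dy": 0.022, "dz": 0, "wx": 0, "wy": 0, "wz": 0},
  {"dx": -0.076, "dy": 0.022, "dz": 0, "wx": 0, "wy": 0, "wz": 0},
  {"dx": -0.076, "dy": 0.022, "dz": 0, "wx": 0, "wy": 0, "wz": 0},
])

```text
clock: 32.55
position: [583.7, -360.1, 173.7]
eef_rot: [0.0, 0.751, 0.661, 0.0]
force: [-0.1, 0.3, -0.6]
width: 64.1
finger_force: 0.0
```

```bash
python3 - <<'E'
from h import *
c,K,P=look("wrist","w7.png");print(tool()[:3,3])
L=lenses(c,K,P);print(L)
for l in L:print(delta([l[0],l[1],37]))
c,K,P=look("scene","s7.png")
E
```

```text
[ 583.654 -360.173  173.658]
[[ 596.251 -329.567   27.849   28.002  285.545  168.909]]
[0.032 0.009 0.137]
```

View pics/s7.png

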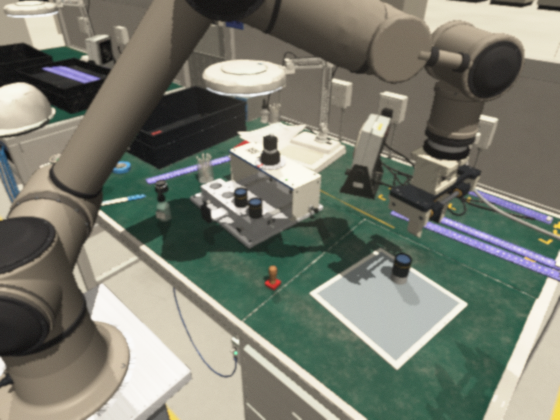

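play_rows([
  {"dx": 0.02, "dy": 0.005, "dz": 0, "wx": 0, "wy": 0, "wz": 0},
  {"dx": 0.032, "dy": 0.0086, "dz": 0.01, "wx": 0, "wy": 0, "wz": 0},
  {"dx": 0.032, "dy": 0.0086, "dz": 0.04, "wx": 0, "wy": 0, "wz": 0},
  {"dx": 0.032, "dy": 0.0086, "dz": 0.08, "wx": 0, "wy": 0, "wz": 0},
  {"dx": 0.032, "dy": 0.0086, "dz": 0.11, "wx": 0, "wy": 0, "wz": 0},
  {"dx": 0.032, "dy": 0.0086, "dz": 0.13, "wx": 0, "wy": 0, "wz": 0},
  {"dx": 0.032, "dy": 0.0086, "dz": 0.137, "wx": 0, "wy": 0, "wz": 0},
  {"dx": 0.032, "dy": 0.0086, "dz": 0.137, "wx": 0, "wy": 0, "wz": 0},
])

```text
clock: 33.65
position: [596.4, -329.1, 36.2]
eef_rot: [-0.0, 0.751, 0.661, -0.0]
force: [0.6, -0.4, -0.1]
width: 63.9
finger_force: 0.0
```

play_rows([
  {"dx": 0, "dy": 0, "dz": 0, "wx": 0, "wy": 0, "wz": 0},
  {"dx": 0, "dy": 0, "dz": 0, "wx": 0, "wy": 0, "wz": 0},
  {"dx": 0, "dy": 0, "dz": 0, "wx": 0, "wy": 0, "wz": 0},
  {"dx": 0, "dy": 0, "dz": 0, "wx": 0, "wy": 0, "wz": 0},
  {"dx": 0, "dy": 0, "dz": 0, "wx": 0, "wy": 0, "wz": 0},
  {"dx": 0, "dy": 0, "dz": 0, "wx": 0, "wy": 0, "wz": 0},
  {"dx": 0, "dy": 0, "dz": 0, "wx": 0, "wy": 0, "wz": 0},
  {"dx": 0, "dy": 0, "dz": 0, "wx": 0, "wy": 0, "wz": 0},
], hand=0.2, force=25)

```text
clock: 34.65
position: [596.4, -329.9, 37.0]
eef_rot: [0.0, 0.751, 0.66, 0.0]
force: [-0.9, 0.7, 5.1]
width: 35.6
finger_force: 25.0
```

play_rows([
  {"dx": 0, "dy": 0, "dz": -0.03, "wx": 0, "wy": 0, "wz": 0},
  {"dx": 0, "dy": 0, "dz": -0.08, "wx": 0, "wy": 0, "wz": 0},
  {"dx": 0.02, "dy": -0.015, "dz": -0.12, "wx": 0, "wy": 0, "wz": 0},
  {"dx": 0.06, "dy": -0.035, "dz": -0.12, "wx": 0, "wy": 0, "wz": 0},
  {"dx": 0.11, "dy": -0.055, "dz": -0.12, "wx": 0, "wy": 0, "wz": 0},
  {"dx": 0.165, "dy": -0.075, "dz": -0.12, "wx": 0, "wy": 0, "wz": 0},
  {"dx": 0.22, "dy": -0.095, "dz": -0.12, "wx": 0, "wy": 0, "wz": 0},
  {"dx": 0.275, "dy": -0.113, "dz": -0.12, "wx": 0, "wy": 0, "wz": 0},
])

```text
clock: 35.65
position: [518.2, -40.8, 155.9]
eef_rot: [-0.001, 0.751, 0.66, -0.0]
force: [0.9, 0.5, -2.1]
width: 35.4
finger_force: 25.0
```

play_rows([
  {"dx": 0.05, "dy": 0, "dz": 0, "wx": 0, "wy": 0, "wz": 0},
  {"dx": 0.1, "dy": 0, "dz": 0, "wx": 0, "wy": 0, "wz": 0},
  {"dx": 0.128, "dy": 0, "dz": 0, "wx": 0, "wy": 0, "wz": 0},
  {"dx": 0.141, "dy": -0.001, "dz": 0, "wx": 0, "wy": 0, "wz": 0},
  {"dx": 0.141, "dy": -0.001, "dz": 0, "wx": 0, "wy": 0, "wz": 0},
  {"dx": 0.141, "dy": -0.001, "dz": 0, "wx": 0, "wy": 0, "wz": 0},
  {"dx": 0.141, "dy": -0.001, "dz": 0, "wx": 0, "wy": 0, "wz": 0},
  {"dx": 0.141, "dy": -0.001, "dz": 0, "wx": 0, "wy": 0, "wz": 0},
])

```text
clock: 36.65
position: [536.3, 96.6, 156.6]
eef_rot: [0.0, 0.751, 0.66, 0.0]
force: [0.1, 0.2, -2.1]
width: 35.7
finger_force: 25.0
```

```bash
python3 - <<'E'
from h import *
c,K,P=look("wrist","w8.png");print(tool()[:3,3])
for th in(80,95,110):
  B=bores(c,K,P,50,th);print(B)
  for b in B:print(delta([b[0],b[1],78])*1000)
E
```

```text
[536.296  96.792 156.577]
[[529.446 159.416  33.329  35.53  258.208 131.792]
 [536.846 220.107  35.633  36.193 256.323  49.613]
 [388.702 253.326  33.34   41.022  53.429  27.524]]
[ 61.227 -14.855  78.573]
[122.366 -15.319  78.57 ]
[ 136.262 -166.504   78.551]
[[529.152 159.18   34.61   36.811 255.714 132.464]
 [536.778 220.141  36.523  36.887 253.818  48.424]]
[ 60.955 -15.116  78.573]
[122.391 -15.39   78.57 ]
[[528.861 158.794  36.541  37.407 254.8   131.567]
 [536.73  220.14   37.275  37.565 254.758  51.273]]
[ 60.535 -15.355  78.573]
[122.384 -15.437  78.57 ]
```

play_rows([
  {"dx": 0.03, "dy": -0.008, "dz": 0, "wx": 0, "wy": 0, "wz": 0},
  {"dx": 0.0601, "dy": -0.0153, "dz": 0.02, "wx": 0, "wy": 0, "wz": 0},
  {"dx": 0.0601, "dy": -0.0153, "dz": 0.04, "wx": 0, "wy": 0, "wz": 0},
  {"dx": 0.0601, "dy": -0.0153, "dz": 0.058, "wx": 0, "wy": 0, "wz": 0},
  {"dx": 0.0601, "dy": -0.0153, "dz": 0.068, "wx": 0, "wy": 0, "wz": 0},
  {"dx": 0.0601, "dy": -0.0153, "dz": 0.073, "wx": 0, "wy": 0, "wz": 0},
  {"dx": 0.0601, "dy": -0.0153, "dz": 0.077, "wx": 0, "wy": 0, "wz": 0},
  {"dx": 0.0601, "dy": -0.0153, "dz": 0.079, "wx": 0, "wy": 0, "wz": 0},
])

```text
clock: 37.7
position: [529.0, 158.9, 77.8]
eef_rot: [0.0, 0.751, 0.66, 0.0]
force: [0.1, 0.2, -2.5]
width: 35.5
finger_force: 25.0
```

play_rows([
  {"dx": 0, "dy": 0, "dz": 0.001, "wx": 0, "wy": 0, "wz": 0},
  {"dx": 0, "dy": 0, "dz": 0.002, "wx": 0, "wy": 0, "wz": 0},
  {"dx": 0, "dy": 0, "dz": 0.003, "wx": 0, "wy": 0, "wz": 0},
  {"dx": 0, "dy": 0, "dz": 0.004, "wx": 0, "wy": 0, "wz": 0},
  {"dx": 0, "dy": 0, "dz": 0.004, "wx": 0, "wy": 0, "wz": 0},
  {"dx": 0, "dy": 0, "dz": 0.004, "wx": 0, "wy": 0, "wz": 0},
  {"dx": 0, "dy": 0, "dz": 0.004, "wx": 0, "wy": 0, "wz": 0},
  {"dx": 0, "dy": 0, "dz": 0.004, "wx": 0, "wy": 0, "wz": 0},
])

```text
clock: 38.7
position: [528.8, 159.0, 73.6]
eef_rot: [0.0, 0.751, 0.66, 0.0]
force: [0.9, -0.9, -1.2]
width: 35.5
finger_force: 25.0
```

play_rows([
  {"dx": 0, "dy": 0, "dz": 0.002, "wx": 0, "wy": 0, "wz": 0},
  {"dx": 0, "dy": 0, "dz": 0.004, "wx": 0, "wy": 0, "wz": 0},
  {"dx": 0, "dy": 0, "dz": 0.006, "wx": 0, "wy": 0, "wz": 0},
  {"dx": 0, "dy": 0, "dz": 0.008, "wx": 0, "wy": 0, "wz": 0},
  {"dx": 0, "dy": 0, "dz": 0.01, "wx": 0, "wy": 0, "wz": 0},
  {"dx": 0, "dy": 0, "dz": 0.012, "wx": 0, "wy": 0, "wz": 0},
  {"dx": 0, "dy": 0, "dz": 0.0135, "wx": 0, "wy": 0, "wz": 0},
  {"dx": 0, "dy": 0, "dz": 0.0142, "wx": 0, "wy": 0, "wz": 0},
])

```text
clock: 39.7
position: [529.4, 159.0, 60.9]
eef_rot: [0.001, 0.751, 0.661, 0.001]
force: [-3.0, -1.8, 13.8]
width: 35.3
finger_force: 25.0
```

play_rows([
  {"dx": 0, "dy": 0, "dz": -0.001, "wx": 0, "wy": 0, "wz": 0},
  {"dx": 0, "dy": 0, "dz": -0.001, "wx": 0, "wy": 0, "wz": 0},
  {"dx": 0, "dy": 0, "dz": -0.001, "wx": 0, "wy": 0, "wz": 0},
  {"dx": 0, "dy": 0, "dz": -0.001, "wx": 0, "wy": 0, "wz": 0},
  {"dx": 0, "dy": 0, "dz": -0.001, "wx": 0, "wy": 0, "wz": 0},
  {"dx": 0, "dy": 0, "dz": -0.02, "wx": 0, "wy": 0, "wz": 0},
  {"dx": 0, "dy": 0, "dz": -0.06, "wx": 0, "wy": 0, "wz": 0},
  {"dx": 0, "dy": 0, "dz": -0.114, "wx": 0, "wy": 0, "wz": 0},
], hand=0.7)

```text
clock: 40.7
position: [527.9, 158.8, 173.4]
eef_rot: [-0.001, 0.751, 0.66, -0.001]
force: [1.2, 0.1, -0.0]
width: 64.5
finger_force: 0.0
```

play_rows([
  {"dx": -0.004, "dy": -0.011, "dz": 0, "wx": 0, "wy": 0, "wz": -0.18},
  {"dx": -0.008, "dy": -0.022, "dz": 0, "wx": 0, "wy": 0, "wz": -0.36},
  {"dx": -0.012, "dy": -0.033, "dz": 0, "wx": 0, "wy": 0, "wz": -0.54},
  {"dx": -0.016, "dy": -0.045, "dz": 0, "wx": 0, "wy": 0, "wz": -0.72},
  {"dx": -0.02, "dy": -0.056, "dz": 0, "wx": 0, "wy": 0, "wz": -0.9},
  {"dx": -0.024, "dy": -0.067, "dz": 0, "wx": 0, "wy": 0, "wz": -1.08},
  {"dx": -0.028, "dy": -0.079, "dz": 0, "wx": 0, "wy": 0, "wz": -1.26},
  {"dx": -0.0305, "dy": -0.0894, "dz": 0, "wx": 0, "wy": 0, "wz": -1.44},
])

```text
clock: 41.7
position: [435.7, 140.0, 173.3]
eef_rot: [0.0, 0.126, 0.992, -0.0]
force: [0.5, 0.7, -0.7]
width: 64.5
finger_force: 0.0
```

play_rows([
  {"dx": 0, "dy": 0, "dz": 0, "wx": 0, "wy": 0, "wz": -0.13},
  {"dx": 0, "dy": 0, "dz": 0, "wx": 0, "wy": 0, "wz": -0.13},
  {"dx": 0, "dy": 0, "dz": 0.02, "wx": 0, "wy": 0, "wz": -0.13},
  {"dx": 0, "dy": 0, "dz": 0.03, "wx": 0, "wy": 0, "wz": -0.13},
  {"dx": 0, "dy": 0, "dz": 0.04, "wx": 0, "wy": 0, "wz": -0.13},
  {"dx": 0, "dy": 0, "dz": 0.04, "wx": 0, "wy": 0, "wz": -0.13},
  {"dx": 0, "dy": 0, "dz": 0.04, "wx": 0, "wy": 0, "wz": -0.13},
  {"dx": 0, "dy": 0, "dz": 0.04, "wx": 0, "wy": 0, "wz": -0.13},
])

```text
clock: 42.7
position: [436.5, 140.2, 133.8]
eef_rot: [0.001, 0.064, 0.998, 0.0]
force: [-0.2, 0.5, -0.5]
width: 64.3
finger_force: 0.0
```

```bash
python3 - <<'E'
from h import *
c,K,P=look("wrist","w9.png");print(tool())
E
```

```text
[[ -0.992   0.129   0.001 436.458]
 [  0.129   0.992   0.    140.173]
 [ -0.001   0.     -1.    133.705]
 [  0.      0.      0.      1.   ]]
```

View pics/w9.png

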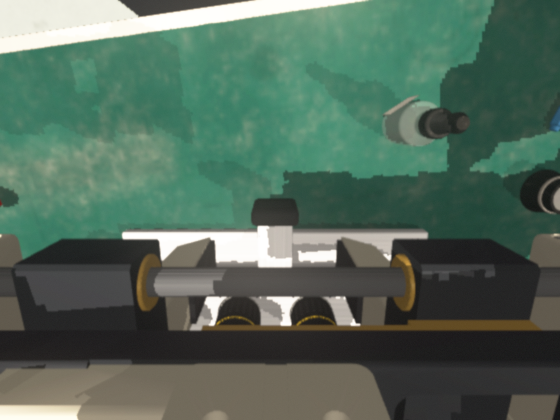

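play_rows([
  {"dx": 0, "dy": 0, "dz": 0.02, "wx": 0, "wy": 0, "wz": 0},
  {"dx": 0, "dy": 0, "dz": 0.045, "wx": 0, "wy": 0, "wz": 0},
  {"dx": 0, "dy": 0, "dz": 0.07, "wx": 0, "wy": 0, "wz": 0},
  {"dx": 0, "dy": 0, "dz": 0.085, "wx": 0, "wy": 0, "wz": 0},
  {"dx": 0, "dy": 0, "dz": 0.096, "wx": 0, "wy": 0, "wz": 0},
  {"dx": 0, "dy": 0, "dz": 0.096, "wx": 0, "wy": 0, "wz": 0},
  {"dx": 0, "dy": 0, "dz": 0.096, "wx": 0, "wy": 0, "wz": 0},
  {"dx": 0, "dy": 0, "dz": 0.096, "wx": 0, "wy": 0, "wz": 0},
])

```text
clock: 43.75
position: [436.7, 140.2, 37.9]
eef_rot: [0.001, 0.064, 0.998, 0.0]
force: [0.2, -0.1, 0.3]
width: 64.3
finger_force: 0.0
```

play_rows([
  {"dx": 0, "dy": 0, "dz": 0, "wx": 0, "wy": 0, "wz": 0},
  {"dx": 0, "dy": 0, "dz": 0, "wx": 0, "wy": 0, "wz": 0},
  {"dx": 0, "dy": 0, "dz": 0, "wx": 0, "wy": 0, "wz": 0},
  {"dx": 0, "dy": 0, "dz": 0, "wx": 0, "wy": 0, "wz": 0},
  {"dx": 0, "dy": 0, "dz": 0, "wx": 0, "wy": 0, "wz": 0},
  {"dx": 0, "dy": 0, "dz": 0, "wx": 0, "wy": 0, "wz": 0},
  {"dx": 0, "dy": 0, "dz": 0, "wx": 0, "wy": 0, "wz": 0},
  {"dx": 0, "dy": 0, "dz": 0, "wx": 0, "wy": 0, "wz": 0},
], hand=0.2, force=50)

```text
clock: 44.75
position: [436.1, 139.6, 37.4]
eef_rot: [-0.0, 0.064, 0.998, -0.0]
force: [-0.2, -6.5, 1.5]
width: 35.6
finger_force: 50.0
```

play_rows([
  {"dx": -0.004, "dy": 0, "dz": 0, "wx": 0, "wy": 0, "wz": 0},
  {"dx": -0.011, "dy": 0, "dz": 0, "wx": 0, "wy": 0, "wz": 0},
  {"dx": -0.02, "dy": 0, "dz": 0, "wx": 0, "wy": 0, "wz": 0},
  {"dx": -0.03, "dy": 0, "dz": 0, "wx": 0, "wy": 0, "wz": 0},
  {"dx": -0.04, "dy": 0, "dz": 0, "wx": 0, "wy": 0, "wz": 0},
  {"dx": -0.05, "dy": 0, "dz": 0, "wx": 0, "wy": 0, "wz": 0},
  {"dx": -0.058, "dy": 0, "dz": 0, "wx": 0, "wy": 0, "wz": 0},
  {"dx": -0.062, "dy": 0, "dz": 0, "wx": 0, "wy": 0, "wz": 0},
])

```text
clock: 45.75
position: [497.2, 131.7, 37.3]
eef_rot: [-0.001, 0.064, 0.998, -0.0]
force: [-4.5, -3.6, 4.5]
width: 35.4
finger_force: 50.0
```

play_rows([
  {"dx": -0.006, "dy": 0, "dz": 0, "wx": 0, "wy": 0, "wz": 0},
  {"dx": -0.014, "dy": 0, "dz": 0, "wx": 0, "wy": 0, "wz": 0},
  {"dx": -0.022, "dy": 0, "dz": 0, "wx": 0, "wy": 0, "wz": 0},
  {"dx": -0.03, "dy": 0, "dz": 0, "wx": 0, "wy": 0, "wz": 0},
  {"dx": -0.038, "dy": 0, "dz": 0, "wx": 0, "wy": 0, "wz": 0},
  {"dx": -0.045, "dy": 0, "dz": 0, "wx": 0, "wy": 0, "wz": 0},
  {"dx": -0.05, "dy": 0, "dz": 0, "wx": 0, "wy": 0, "wz": 0},
  {"dx": -0.052, "dy": 0, "dz": 0, "wx": 0, "wy": 0, "wz": 0},
])

```text
clock: 46.75
position: [548.8, 125.0, 37.3]
eef_rot: [-0.001, 0.064, 0.998, -0.0]
force: [-3.8, -3.4, 4.8]
width: 35.4
finger_force: 50.0
```

play_rows([
  {"dx": -0.002, "dy": 0, "dz": 0, "wx": 0, "wy": 0, "wz": 0},
  {"dx": -0.004, "dy": 0, "dz": 0, "wx": 0, "wy": 0, "wz": 0},
  {"dx": -0.006, "dy": 0, "dz": 0, "wx": 0, "wy": 0, "wz": 0},
  {"dx": -0.008, "dy": 0, "dz": 0, "wx": 0, "wy": 0, "wz": 0},
  {"dx": -0.0095, "dy": 0, "dz": 0, "wx": 0, "wy": 0, "wz": 0},
  {"dx": -0.011, "dy": 0, "dz": 0, "wx": 0, "wy": 0, "wz": 0},
  {"dx": -0.0125, "dy": 0, "dz": 0, "wx": 0, "wy": 0, "wz": 0},
  {"dx": -0.014, "dy": 0, "dz": 0, "wx": 0, "wy": 0, "wz": 0},
])

```text
clock: 47.75
position: [561.7, 123.3, 37.4]
eef_rot: [-0.002, 0.064, 0.998, -0.0]
force: [-9.4, -4.0, 8.7]
width: 35.4
finger_force: 50.0
```

play_rows([
  {"dx": -0.001, "dy": 0, "dz": 0, "wx": 0, "wy": 0, "wz": 0},
  {"dx": -0.002, "dy": 0, "dz": 0, "wx": 0, "wy": 0, "wz": 0},
  {"dx": -0.003, "dy": 0, "dz": 0, "wx": 0, "wy": 0, "wz": 0},
  {"dx": -0.004, "dy": 0, "dz": 0, "wx": 0, "wy": 0, "wz": 0},
  {"dx": -0.004, "dy": 0, "dz": 0, "wx": 0, "wy": 0, "wz": 0},
  {"dx": -0.004, "dy": 0, "dz": 0, "wx": 0, "wy": 0, "wz": 0},
  {"dx": -0.004, "dy": 0, "dz": 0, "wx": 0, "wy": 0, "wz": 0},
  {"dx": -0.004, "dy": 0, "dz": 0, "wx": 0, "wy": 0, "wz": 0},
])

```text
clock: 48.75
position: [561.7, 123.3, 37.3]
eef_rot: [-0.006, 0.064, 0.998, -0.001]
force: [-20.3, -4.2, 17.4]
width: 35.7
finger_force: 50.0
```

play_rows([
  {"dx": 0.004, "dy": 0, "dz": 0, "wx": 0, "wy": 0, "wz": 0},
  {"dx": 0.004, "dy": 0, "dz": 0, "wx": 0, "wy": 0, "wz": 0},
  {"dx": 0.004, "dy": 0, "dz": 0, "wx": 0, "wy": 0, "wz": 0},
  {"dx": 0.004, "dy": 0, "dz": 0, "wx": 0, "wy": 0, "wz": 0},
  {"dx": 0.004, "dy": 0, "dz": 0, "wx": 0, "wy": 0, "wz": 0},
  {"dx": 0.004, "dy": 0, "dz": 0, "wx": 0, "wy": 0, "wz": 0},
  {"dx": 0.004, "dy": 0, "dz": -0.03, "wx": 0, "wy": 0, "wz": 0},
  {"dx": 0.004, "dy": 0, "dz": -0.08, "wx": 0, "wy": 0, "wz": 0},
], hand=0.7)

```text
clock: 49.75
position: [561.9, 123.5, 116.6]
eef_rot: [-0.002, 0.064, 0.998, -0.0]
force: [0.8, -0.2, -0.9]
width: 64.0
finger_force: 0.0
```

play_rows([
  {"dx": 0.01, "dy": -0.01, "dz": -0.05, "wx": 0, "wy": 0, "wz": 0},
  {"dx": 0.01, "dy": -0.02, "dz": -0.1, "wx": 0, "wy": 0, "wz": 0.18},
  {"dx": 0, "dy": -0.035, "dz": -0.12, "wx": 0, "wy": 0, "wz": 0.36},
  {"dx": -0.02, "dy": -0.05, "dz": -0.12, "wx": 0, "wy": 0, "wz": 0.54},
  {"dx": -0.03, "dy": -0.065, "dz": -0.12, "wx": 0, "wy": 0, "wz": 0.72},
  {"dx": -0.04, "dy": -0.08, "dz": -0.12, "wx": 0, "wy": 0, "wz": 0.9},
  {"dx": -0.05, "dy": -0.09, "dz": -0.12, "wx": 0, "wy": 0, "wz": 1.08},
  {"dx": -0.07, "dy": -0.09, "dz": -0.12, "wx": 0, "wy": 0, "wz": 1.26},
])

```text
clock: 50.75
position: [621.0, 24.6, 237.6]
eef_rot: [0.0, 0.643, 0.766, -0.0]
force: [-0.3, 0.3, 0.9]
width: 64.2
finger_force: 0.0
```

play_rows([
  {"dx": 0, "dy": 0, "dz": 0, "wx": 0, "wy": 0, "wz": 0.16},
  {"dx": 0, "dy": 0, "dz": 0, "wx": 0, "wy": 0, "wz": 0.31},
  {"dx": 0, "dy": 0, "dz": 0, "wx": 0, "wy": 0, "wz": 0.31},
  {"dx": 0, "dy": 0, "dz": 0, "wx": 0, "wy": 0, "wz": 0.31},
  {"dx": 0, "dy": 0, "dz": 0, "wx": 0, "wy": 0, "wz": 0.31},
  {"dx": 0, "dy": 0, "dz": 0, "wx": 0, "wy": 0, "wz": 0.31},
  {"dx": 0, "dy": 0, "dz": 0, "wx": 0, "wy": 0, "wz": 0.31},
  {"dx": 0, "dy": 0, "dz": 0, "wx": 0, "wy": 0, "wz": 0.31},
])

```text
clock: 51.75
position: [621.0, 25.4, 237.4]
eef_rot: [0.0, 0.751, 0.661, 0.0]
force: [-0.3, 0.5, 0.0]
width: 64.3
finger_force: 0.0
```

```bash
python3 - <<'E'
from h import *
c,K,P=look("wrist","w10.png");print(tool(),r.read_state()["joint_positions"])
a=np.array([651.2,111.9,151]);print("axis px",proj(K,P,a))
d=np.load("pics/w2.npz");p=onz(d["K"],d["P"],(432,6),151);print(p)
E
```

```text
[[  0.128   0.992   0.    620.967]
 [  0.992  -0.128  -0.     25.439]
 [  0.      0.     -1.    237.361]
 [  0.      0.      0.      1.   ]] [-0.082  0.516  1.218  0.     1.407  0.046]
axis px [301.008  93.375]
[635.231 130.492 151.   ]
```

View pics/w10.png

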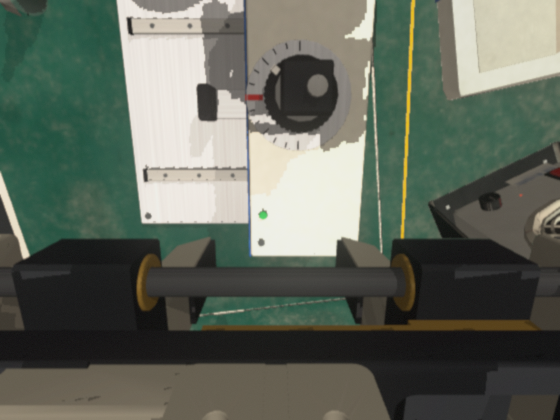

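```bash
python3 - <<'E'
from h import *
d=np.load("pics/w10.npz");K,P=d["K"],d["P"];c=cv2.imread("pics/w10.png")
g=cv2.cvtColor(c,cv2.COLOR_BGR2GRAY);m=np.zeros_like(g);m[45:145,250:350]=(g[45:145,250:350]<60)
m=cv2.morphologyEx(m,cv2.MORPH_OPEN,np.ones((5,5)))
k=max(cv2.findContours(m,cv2.RETR_EXTERNAL,cv2.CHAIN_APPROX_NONE)[0],key=cv2.contourArea)
X=np.array([onz(K,P,u,151)[:2] for u in k.reshape(-1,2)]);print(cv2.minEnclosingCircle(X.astype(np.float32)),cv2.fitEllipse(X.astype(np.float32)))
b,gg,rr=[c[...,i].astype(int) for i in range(3)]
rm=(rr>130)&(gg<80);rm[:45]=0;rm[145:]=0;v,u=np.nonzero(rm);s=(u>235)&(u<300);ru=(u[s].mean(),v[s].mean());red=onz(K,P,ru,123);print("red",ru,red,s.sum())
print(g[60:84,264:292])
cv2.imwrite("pics/w10c.png",cv2.resize(c[40:150,240:360],None,fx=5,fy=5,interpolation=cv2.INTER_NEAREST))
E
```

```text
((652.837158203125, 112.62338256835938), 28.83620834350586) ((652.8147583007812, 111.4571304321289), (48.646339416503906, 53.63876724243164), 149.62643432617188)
red (np.float64(251.9206349206349), np.float64(96.96825396825396)) [613.776 116.406 123.   ] 63
[[ 75 100 125 136 137 135 136 136 138 140 140 137 135 133 135 135 126  99
   71  53  41  42  39  40  38  37  38  39]
 [ 87  79 103 126 134 136 136 136 137 140 139 137 135 132 129 125 105  71
   44  36  39  39  41  41  41  39  42  40]
 [113  89  83 104 126 134 134 136 139 140 142 137 133 123 108  93  73  46
   35  37  38  42  41  42  43  43  42  43]
 [129 114  91  84 106 129 136 136 138 141 143 136 125 100  73  56  45  35
   34  35  38  41  42  44  42  43  43  44]
 [133 129 116  96 102 128 135 136 139 145 145 133 110  75  48  38  34  32
   32  34  38  42  42  43  42  43  42  43]
 [132 134 132 123 122 131 135 137 141 146 139 133 111  74  47  35  31  31
   33  36  37  43  44  42  42  44  42  44]
 [133 136 136 134 134 135 135 139 144 141 139 147 139 113  74  45  33  31
   34  37  39  42  44  42  43  43  42  43]
 [134 135 136 138 136 1
[... 1266 characters left out ...]
132 132 123  99  60  38  36  35  37  38  36  36  36  43  60  76  60  39
   33  35  40  41  43  43  43  40  42  40]
 [133 126  99  67  46  37  36  38  36  37  36  37  37  48  73  82  61  40
   34  35  37  41  41  41  43  43  40  40]
 [131 119  77  45  38  37  37  38  36  36  35  35  39  57  82  84  61  39
   32  37  39  41  42  42  40  42  41  40]
 [129 108  63  38  37  37  37  36  36  38  35  34  46  68  86  85  61  39
   33  35  38  41  42  40  41  41  40  41]
 [125  97  55  37  37  36  37  36  35  36  36  36  53  78  89  87  61  38
   34  36  38  41  41  41  41  43  40  42]
 [125  98  58  37  38  38  34  37  37  37  36  44  64  85  93  86  59  40
   34  37  39  41  42  41  42  40  41  42]]
```

View pics/w10c.png

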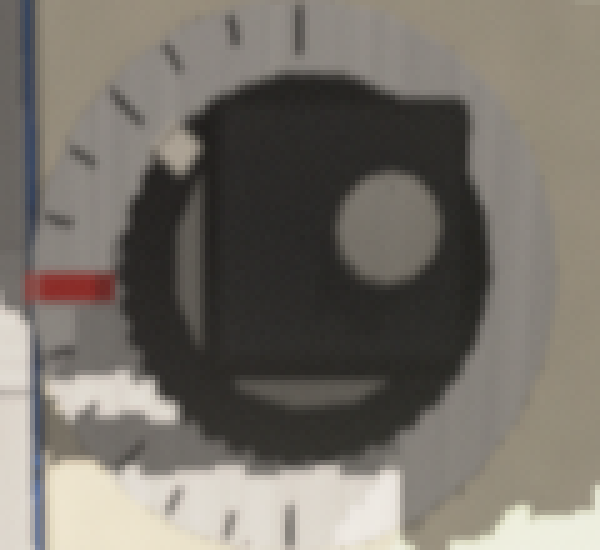

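play_rows([
  {"dx": 0.04, "dy": 0.009, "dz": 0, "wx": 0, "wy": 0, "wz": 0},
  {"dx": 0.08, "dy": 0.018, "dz": 0, "wx": 0, "wy": 0, "wz": 0},
  {"dx": 0.09, "dy": 0.0197, "dz": 0, "wx": 0, "wy": 0, "wz": 0},
  {"dx": 0.09, "dy": 0.0197, "dz": 0.015, "wx": 0, "wy": 0, "wz": 0},
  {"dx": 0.09, "dy": 0.0197, "dz": 0.035, "wx": 0, "wy": 0, "wz": 0},
  {"dx": 0.09, "dy": 0.0197, "dz": 0.055, "wx": 0, "wy": 0, "wz": 0},
  {"dx": 0.09, "dy": 0.0197, "dz": 0.07, "wx": 0, "wy": 0, "wz": 0},
  {"dx": 0.09, "dy": 0.0197, "dz": 0.075, "wx": 0, "wy": 0, "wz": 0},
], hand=0.95)

```text
clock: 52.8
position: [651.3, 111.3, 160.9]
eef_rot: [-0.001, 0.751, 0.66, -0.001]
force: [-0.3, -0.4, 0.2]
width: 87.0
finger_force: 0.0
```

play_rows([
  {"dx": 0, "dy": 0, "dz": 0.005, "wx": 0, "wy": 0, "wz": 0},
  {"dx": 0, "dy": 0, "dz": 0.01, "wx": 0, "wy": 0, "wz": 0},
  {"dx": 0, "dy": 0, "dz": 0.015, "wx": 0, "wy": 0, "wz": 0},
  {"dx": 0, "dy": 0, "dz": 0.018, "wx": 0, "wy": 0, "wz": 0},
  {"dx": 0, "dy": 0, "dz": 0.02, "wx": 0, "wy": 0, "wz": 0},
  {"dx": 0, "dy": 0, "dz": 0.02, "wx": 0, "wy": 0, "wz": 0},
  {"dx": 0, "dy": 0, "dz": 0.02, "wx": 0, "wy": 0, "wz": 0},
  {"dx": 0, "dy": 0, "dz": 0.02, "wx": 0, "wy": 0, "wz": 0},
])

```text
clock: 53.8
position: [652.1, 112.2, 142.6]
eef_rot: [0.0, 0.751, 0.66, 0.0]
force: [-1.1, 0.7, -0.0]
width: 86.8
finger_force: 0.0
```

play_rows([
  {"dx": 0, "dy": 0, "dz": 0, "wx": 0, "wy": 0, "wz": 0},
  {"dx": 0, "dy": 0, "dz": 0, "wx": 0, "wy": 0, "wz": 0},
  {"dx": 0, "dy": 0, "dz": 0, "wx": 0, "wy": 0, "wz": 0},
  {"dx": 0, "dy": 0, "dz": 0, "wx": 0, "wy": 0, "wz": 0},
  {"dx": 0, "dy": 0, "dz": 0, "wx": 0, "wy": 0, "wz": 0},
  {"dx": 0, "dy": 0, "dz": 0, "wx": 0, "wy": 0, "wz": 0},
  {"dx": 0, "dy": 0, "dz": 0, "wx": 0, "wy": 0, "wz": 0},
  {"dx": 0, "dy": 0, "dz": 0, "wx": 0, "wy": 0, "wz": 0},
], hand=0.5, force=20)

```text
clock: 54.8
position: [651.0, 112.3, 142.3]
eef_rot: [-0.001, 0.751, 0.66, -0.001]
force: [-5.7, 0.3, 2.2]
width: 53.2
finger_force: 20.0
```

play_rows([
  {"dx": 0, "dy": -0.001, "dz": 0, "wx": 0, "wy": 0, "wz": -0.08},
  {"dx": 0, "dy": -0.001, "dz": 0, "wx": 0, "wy": 0, "wz": -0.19},
  {"dx": 0, "dy": -0.001, "dz": 0, "wx": 0, "wy": 0, "wz": -0.31},
  {"dx": 0, "dy": -0.001, "dz": 0, "wx": 0, "wy": 0, "wz": -0.43},
  {"dx": 0, "dy": -0.001, "dz": 0, "wx": 0, "wy": 0, "wz": -0.55},
  {"dx": 0, "dy": -0.001, "dz": 0, "wx": 0, "wy": 0, "wz": -0.66},
  {"dx": 0, "dy": -0.001, "dz": 0, "wx": 0, "wy": 0, "wz": -0.73},
  {"dx": 0, "dy": -0.001, "dz": 0, "wx": 0, "wy": 0, "wz": -0.75},
])

```text
clock: 55.8
position: [650.6, 112.3, 142.3]
eef_rot: [-0.0, 0.457, 0.89, -0.0]
force: [-4.5, -0.3, 2.0]
width: 53.0
finger_force: 20.0
```

play_rows([
  {"dx": 0, "dy": 0, "dz": 0, "wx": 0, "wy": 0, "wz": 0},
  {"dx": 0, "dy": 0, "dz": 0, "wx": 0, "wy": 0, "wz": 0},
  {"dx": 0, "dy": 0, "dz": 0, "wx": 0, "wy": 0, "wz": 0},
  {"dx": 0, "dy": 0, "dz": 0, "wx": 0, "wy": 0, "wz": 0},
  {"dx": 0, "dy": 0, "dz": 0, "wx": 0, "wy": 0, "wz": 0},
  {"dx": 0, "dy": 0, "dz": 0, "wx": 0, "wy": 0, "wz": 0},
  {"dx": 0, "dy": 0, "dz": -0.01, "wx": 0, "wy": 0, "wz": 0},
  {"dx": 0, "dy": 0, "dz": -0.03, "wx": 0, "wy": 0, "wz": 0},
], hand=0.95)

```text
clock: 56.8
position: [650.7, 112.3, 172.5]
eef_rot: [-0.001, 0.457, 0.89, -0.0]
force: [-0.3, -0.2, -0.2]
width: 87.4
finger_force: 0.0
```

play_rows([
  {"dx": 0, "dy": 0, "dz": -0.03, "wx": 0, "wy": 0, "wz": 0},
  {"dx": 0, "dy": 0, "dz": -0.065, "wx": 0, "wy": 0, "wz": 0},
  {"dx": -0.01, "dy": -0.01, "dz": -0.065, "wx": 0, "wy": 0, "wz": 0.15},
  {"dx": -0.03, "dy": -0.035, "dz": -0.065, "wx": 0, "wy": 0, "wz": 0.33},
  {"dx": -0.05, "dy": -0.06, "dz": -0.065, "wx": 0, "wy": 0, "wz": 0.5},
  {"dx": -0.052, "dy": -0.075, "dz": -0.065, "wx": 0, "wy": 0, "wz": 0.65},
  {"dx": -0.052, "dy": -0.075, "dz": -0.065, "wx": 0, "wy": 0, "wz": 0.75},
  {"dx": -0.052, "dy": -0.075, "dz": -0.065, "wx": 0, "wy": 0, "wz": 0.75},
])

```text
clock: 57.8
position: [620.5, 26.1, 238.3]
eef_rot: [0.0, 0.751, 0.661, 0.0]
force: [0.1, -0.1, -0.5]
width: 87.5
finger_force: 0.0
```

```bash
python3 - <<'E'
from h import *
c,K,P=look("wrist","w11.png");print(tool())
u0,v0=proj(K,P,np.array([651,112,151]))-[60,60];u0,v0=int(max(u0,0)),int(max(v0,0))
print(u0,v0);cv2.imwrite("pics/w11c.png",cv2.resize(c[v0:v0+110,u0:u0+120],None,fx=5,fy=5,interpolation=cv2.INTER_NEAREST))
E
```

```text
[[  0.126   0.992   0.001 620.526]
 [  0.992  -0.126  -0.     26.326]
 [  0.      0.001  -1.    238.011]
 [  0.      0.      0.      1.   ]]
241 34
```

View pics/w11c.png

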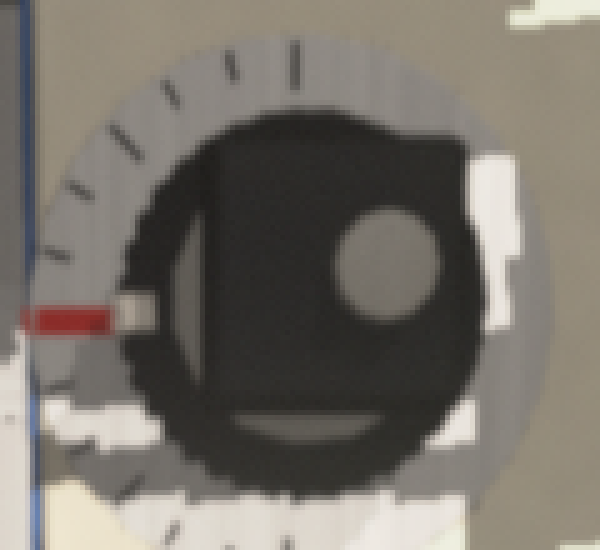

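```bash
python3 - <<'E'
from h import *
d=np.load("pics/w11.npz");K,P=d["K"],d["P"];c=cv2.imread("pics/w11.png");g=cv2.cvtColor(c,cv2.COLOR_BGR2GRAY).astype(float)
C=lambda x,y:(241+x/5-.4,34+y/5-.4)
A=onz(K,P,C(303,303),151)
w=g[88:102,263:274];print(w.astype(int))
L=onz(K,P,C(137,312),151)
Rm=onz(K,P,C(67,321),123)
dd=[onz(K,P,C(*q),123) for q in[(57,254),(60,386),(80,190),(82,449),(126,142),(130,488)]]
for i in(0,2,4):
  t=dd[i+1]-dd[i];print("red dir from tick pair",np.degrees(np.arctan2(t[0],-t[1])))
ang=lambda v:np.degrees(np.arctan2(v[1],v[0]))
print("A",A,"L",ang(L-A),"red",ang(Rm-A),np.linalg.norm(Rm-A),np.linalg.norm(L-A),"L with A=(650.8,112.1)",ang(L-[650.8,112.1,151]),ang(Rm-[650.8,112.1,123]))
E
```

```text
[[132 123 101  63  40  38  37  39  37  35  37]
 [128 110  78  49  40  38  38  36  37  37  39]
 [126  99  61  42  39  38  38  38  37  36  36]
 [123  92  62  53  53  50  48  47  46  38  38]
 [118 101  94  96  93  84  79  78  70  47  38]
 [125 124 135 140 135 118 111 109  95  60  40]
 [125 134 151 158 152 134 125 123 105  64  41]
 [113 127 148 159 156 136 127 125 110  66  40]
 [105 121 142 158 154 136 127 127 113  70  41]
 [104 123 139 157 155 135 127 126 114  71  41]
 [107 127 137 152 149 132 124 123 111  73  44]
 [104 124 128 135 127 112 106 105  95  65  42]
 [ 92 104 100  94  84  76  73  71  66  53  41]
 [ 96  92  80  61  51  48  50  48  44  42  40]]
red dir from tick pair -7.006731650646898
red dir from tick pair -7.706958954822945
red dir from tick pair -7.042058007257701
A [650.95  112.079 151.   ] L 175.62608628919818 red 173.30450850014648 45.81319214103518 24.27351067809289 L with A=(650.8,112.1) 175.6482522398007 173.3095808172528
```

play_rows([
  {"dx": 0.04, "dy": 0.009, "dz": 0, "wx": 0, "wy": 0, "wz": 0},
  {"dx": 0.08, "dy": 0.018, "dz": 0, "wx": 0, "wy": 0, "wz": 0},
  {"dx": 0.0892, "dy": 0.0191, "dz": 0, "wx": 0, "wy": 0, "wz": 0},
  {"dx": 0.0892, "dy": 0.0191, "dz": 0.015, "wx": 0, "wy": 0, "wz": 0},
  {"dx": 0.0892, "dy": 0.0191, "dz": 0.035, "wx": 0, "wy": 0, "wz": 0},
  {"dx": 0.0892, "dy": 0.0191, "dz": 0.055, "wx": 0, "wy": 0, "wz": 0},
  {"dx": 0.0892, "dy": 0.0191, "dz": 0.07, "wx": 0, "wy": 0, "wz": 0},
  {"dx": 0.0892, "dy": 0.0191, "dz": 0.076, "wx": 0, "wy": 0, "wz": 0},
])

```text
clock: 58.85
position: [650.1, 111.5, 160.0]
eef_rot: [-0.001, 0.751, 0.66, -0.001]
force: [-0.6, -0.0, 0.5]
width: 87.3
finger_force: 0.0
```

play_rows([
  {"dx": 0, "dy": 0, "dz": 0.005, "wx": 0, "wy": 0, "wz": 0},
  {"dx": 0, "dy": 0, "dz": 0.01, "wx": 0, "wy": 0, "wz": 0},
  {"dx": 0, "dy": 0, "dz": 0.015, "wx": 0, "wy": 0, "wz": 0},
  {"dx": 0, "dy": 0, "dz": 0.018, "wx": 0, "wy": 0, "wz": 0},
  {"dx": 0, "dy": 0, "dz": 0.02, "wx": 0, "wy": 0, "wz": 0},
  {"dx": 0, "dy": 0, "dz": 0.02, "wx": 0, "wy": 0, "wz": 0},
  {"dx": 0, "dy": 0, "dz": 0.02, "wx": 0, "wy": 0, "wz": 0},
  {"dx": 0, "dy": 0, "dz": 0.02, "wx": 0, "wy": 0, "wz": 0},
])

```text
clock: 59.85
position: [650.8, 112.4, 141.5]
eef_rot: [0.0, 0.751, 0.66, 0.0]
force: [-0.3, 1.5, 0.3]
width: 87.2
finger_force: 0.0
```

play_rows([
  {"dx": 0, "dy": 0, "dz": 0, "wx": 0, "wy": 0, "wz": 0},
  {"dx": 0, "dy": 0, "dz": 0, "wx": 0, "wy": 0, "wz": 0},
  {"dx": 0, "dy": 0, "dz": 0, "wx": 0, "wy": 0, "wz": 0},
  {"dx": 0, "dy": 0, "dz": 0, "wx": 0, "wy": 0, "wz": 0},
  {"dx": 0, "dy": 0, "dz": 0, "wx": 0, "wy": 0, "wz": 0},
  {"dx": 0, "dy": 0, "dz": 0, "wx": 0, "wy": 0, "wz": 0},
  {"dx": 0, "dy": 0, "dz": 0, "wx": 0, "wy": 0, "wz": 0},
  {"dx": 0, "dy": 0, "dz": 0, "wx": 0, "wy": 0, "wz": 0},
], hand=0.5, force=20)

```text
clock: 60.85
position: [650.9, 112.4, 141.4]
eef_rot: [0.0, 0.751, 0.66, 0.0]
force: [1.4, -0.2, -0.9]
width: 53.2
finger_force: 20.0
```

play_rows([
  {"dx": 0, "dy": 0, "dz": 0, "wx": 0, "wy": 0, "wz": 0.01},
  {"dx": 0, "dy": 0, "dz": 0, "wx": 0, "wy": 0, "wz": 0.02},
  {"dx": 0, "dy": 0, "dz": 0, "wx": 0, "wy": 0, "wz": 0.03},
  {"dx": 0, "dy": 0, "dz": 0, "wx": 0, "wy": 0, "wz": 0.04},
  {"dx": 0, "dy": 0, "dz": 0, "wx": 0, "wy": 0, "wz": 0.044},
  {"dx": 0, "dy": 0, "dz": 0, "wx": 0, "wy": 0, "wz": 0.044},
  {"dx": 0, "dy": 0, "dz": 0, "wx": 0, "wy": 0, "wz": 0.044},
  {"dx": 0, "dy": 0, "dz": 0, "wx": 0, "wy": 0, "wz": 0.044},
])

```text
clock: 61.85
position: [650.9, 112.4, 141.4]
eef_rot: [0.0, 0.765, 0.644, 0.0]
force: [4.3, -1.1, -0.7]
width: 53.4
finger_force: 20.0
```

play_rows([
  {"dx": 0, "dy": 0, "dz": 0, "wx": 0, "wy": 0, "wz": 0},
  {"dx": 0, "dy": 0, "dz": 0, "wx": 0, "wy": 0, "wz": 0},
  {"dx": 0, "dy": 0, "dz": 0, "wx": 0, "wy": 0, "wz": 0},
  {"dx": 0, "dy": 0, "dz": 0, "wx": 0, "wy": 0, "wz": 0},
  {"dx": 0, "dy": 0, "dz": 0, "wx": 0, "wy": 0, "wz": 0},
  {"dx": 0, "dy": 0, "dz": 0, "wx": 0, "wy": 0, "wz": 0},
  {"dx": 0, "dy": 0, "dz": -0.01, "wx": 0, "wy": 0, "wz": 0},
  {"dx": 0, "dy": 0, "dz": -0.03, "wx": 0, "wy": 0, "wz": 0},
], hand=0.95)

```text
clock: 62.85
position: [650.3, 112.4, 171.5]
eef_rot: [-0.0, 0.765, 0.644, -0.001]
force: [0.8, -0.5, 0.7]
width: 87.4
finger_force: 0.0
```

play_rows([
  {"dx": 0, "dy": 0, "dz": -0.03, "wx": 0, "wy": 0, "wz": 0},
  {"dx": 0, "dy": 0, "dz": -0.065, "wx": 0, "wy": 0, "wz": 0},
  {"dx": -0.02, "dy": -0.006, "dz": -0.065, "wx": 0, "wy": 0, "wz": -0.044},
  {"dx": -0.05, "dy": -0.012, "dz": -0.065, "wx": 0, "wy": 0, "wz": -0.044},
  {"dx": -0.085, "dy": -0.016, "dz": -0.065, "wx": 0, "wy": 0, "wz": -0.044},
  {"dx": -0.088, "dy": -0.023, "dz": -0.065, "wx": 0, "wy": 0, "wz": -0.044},
  {"dx": -0.088, "dy": -0.023, "dz": -0.065, "wx": 0, "wy": 0, "wz": -0.044},
  {"dx": -0.088, "dy": -0.023, "dz": -0.065, "wx": 0, "wy": 0, "wz": -0.044},
])

```text
clock: 63.85
position: [613.3, 30.6, 236.6]
eef_rot: [0.0, 0.751, 0.661, 0.0]
force: [1.0, 0.3, -0.2]
width: 87.4
finger_force: 0.0
```

```bash
python3 - <<'E'
from h import *
c,K,P=look("wrist","w12.png");print(tool()[:3,3])
g=cv2.cvtColor(c,cv2.COLOR_BGR2GRAY).astype(float)
u,v=proj(K,P,np.array([626.5,115.2,151]));print(u,v)
u,v=int(round(u)),int(round(v));w=g[v-10:v+11,u-2:u+3]
p=np.clip(w-60,0,None);V,U=np.mgrid[v-10:v+11,u-2:u+3];print(w.astype(int).tolist())
q=((p*U).sum()/p.sum(),(p*V).sum()/p.sum());L=onz(K,P,q,151)
print(q,L,np.degrees(np.arctan2(L[1]-112.08,L[0]-650.95)))
b,gg,rr=[c[...,i].astype(int) for i in range(3)]
rm=(rr>110)&(gg<70);rm[:40]=0;rm[150:]=0;vv,uu=np.nonzero(rm);s=(uu>235)&(uu<290);X=onz(K,P,(uu[s].mean(),vv[s].mean()),123);print(X,np.degrees(np.arctan2(X[1]-112.08,X[0]-650.95)))
side=look("side","s12.png")
E
```

```text
[613.263  30.605 236.453]
278.1539730744116 99.16527911143129
[[96, 57, 37, 38, 38], [93, 56, 39, 39, 37], [90, 57, 41, 37, 38], [71, 47, 41, 37, 36], [51, 40, 38, 38, 39], [46, 39, 42, 40, 40], [75, 77, 75, 67, 63], [124, 133, 130, 113, 107], [147, 157, 151, 132, 124], [152, 161, 154, 135, 127], [149, 161, 156, 136, 127], [148, 161, 154, 135, 128], [147, 160, 153, 135, 129], [138, 149, 144, 126, 120], [103, 108, 103, 93, 87], [69, 64, 61, 55, 56], [54, 43, 42, 43, 43], [46, 41, 40, 42, 41], [46, 43, 42, 42, 41], [53, 43, 41, 42, 42], [68, 51, 44, 42, 41]]
(np.float64(277.75047080979283), np.float64(98.98650345260515)) [626.224 115.36  151.   ] 172.44422267873188
[616.065 116.416 123.   ] 172.9139791012197
```

View pics/s12.png

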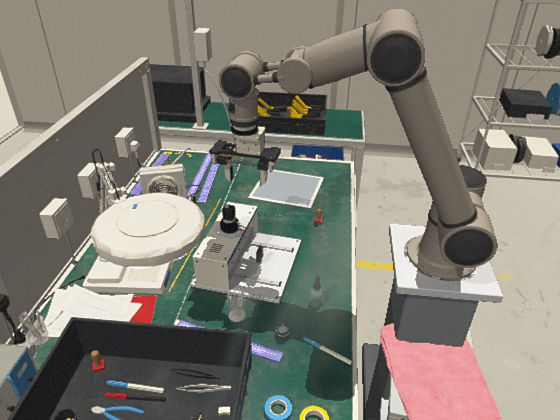

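```bash
python3 - <<'E'
from h import *
d=np.load("pics/w12.npz");K,P=d["K"],d["P"];c=cv2.imread("pics/w12.png");g=cv2.cvtColor(c,cv2.COLOR_BGR2GRAY)
# tab top expected with end stop
A=np.array([650.95,112.08,0]);e=np.array([.992,-.127,0]);n=np.array([.127,.992,0])
p=proj(K,P,A-90*e+[0,0,66]);print(p)
for dx in(-97,-83):print(proj(K,P,A+dx*e+[0,0,66]))
print(g[int(p[1]),int(p[0])-25:int(p[0])+26])
E
```

```text
[211.148 105.631]
[204.049 105.63 ]
[218.246 105.632]
[235 235 232 232 234 232 232 233 233 234 236 234 235 233 233 234 236 234
 220 157  85  57  56  59  59  61  59  58  56  56  55  55  53  53  54  54
  53  64  93 139 196 215 218 219 218 218 217 215 213 213 201]
```

```bash
python3 -c "
from bench import r
print(r.job_done())"
```

```text
the job is handed in; nothing more can be done
None
```

I handed the job in at about 64 s. All three barrels on the board are pressed home in their own bores (seats 2, 3 and 4). The carriage is pushed in against its end stop, and the focus ring's white line is within about half a degree of the red mark.

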